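# Turn over the drained cup rack, stack it on the loaded one and lid the stack

### The job

The clean sample-cup rack is draining upside down on the black rubber mat. Turn it right way up and stack it on the rack already loaded with capped cups, cut corners over cut corners, so that its skirt sits fully down all round; only when it is seated and let go, put the lid on top of it in the same way. Set things down rather than dropping or toppling them, leave the loaded rack standing about where it is, and do not shove or knock over the other things on the bench.

Things in the scene. Friction and masses are not known exactly. Their poses are not given: they have to be found in the camera images.
- mat: thin black rubber draining mat lying fixed on the bench, 130 mm (its x) by 90 mm, 4 mm thick; origin at the centre of its underside
- clean_rack: empty grey plastic rack, 140 g, 92 (x) by 58 mm (y), 44 mm high; a shell open below, vertical 3 mm walls from rim (z = 0) to flat deck (z = 36 mm). Both corners of its +x end are cut at 45 degrees, 16 mm off each side. Origin: centre of the rim plane; z points from rim to deck. Starts upside down on the mat: z down, resting on its lip, origin 48 mm above the bench. Grip across y, 58 mm
- clean_rack_cut (a point): middle of the clean rack's cut-corner end (+x), 46 mm from its middle, at deck height (z = 36 mm). The rack stands by itself on either end: the end wall at -x is 58 mm wide and 36 mm high (steadier), the one at +x is 26 mm wide
- loaded_rack: rack like the clean one, filled with white-capped cups, 0.55 kg, loose, right way up on the bench; same frame. On each rack's deck stands a lip 8 mm high along the outline, 5 mm in from the walls, leaning in to 7.7 mm. A rack or lid drops over it with 2 mm play each side until its rim rests on the deck: its origin is then 36 mm above this one's. Seats one way round only
- loaded_rack_cut (a point): middle of the loaded rack's cut-corner end (+x), 46 mm from its middle, at deck height (z = 36 mm). The cup caps rise 5.5 mm above the deck, less than the lip
- lid: grey plastic lid, 70 g, right way up on the bench; outline and cut corners (+x end) like the racks', 92 (x) by 58 mm (y); closed flat top, 26 mm high, open below with 3 mm walls, 22 mm deep inside. Origin: centre of the rim plane (underside), z up. Drops over a rack's lip until its rim rests on the deck
- lid_cut (a point): middle of the lid's cut-corner end (+x), 46 mm from its middle, on its top (z = 26 mm)
- lamp: hollow-cathode lamp lying on a black foot, along x: black cap and glass tube, 130 mm long, 38 mm across; bystander; origin at the centre of its underside
- pipette: white micropipette lying along x, 250 mm long, 30 mm wide, 24 mm high; bystander; origin at the centre of its underside
- cuvette_box: closed grey box with square corners and a catch, 112 x 64 x 36 mm; not part of the stack; bystander; origin at the centre of its underside
- petri: two stacked clear dishes, 90 mm across, 30 mm high; bystander; origin at the centre of its underside
- beaker: glass beaker, 72 mm across, 90 mm high; bystander; origin at the centre of its underside
- vol_flask: long-necked glass volumetric flask, 66 mm across, 168 mm high; bystander; origin at the centre of its underside
- conical: glass conical flask, 84 mm across, 122 mm high; bystander; origin at the centre of its underside
- wash_bottle: white wash bottle with a bent spout, 74 mm across, about 205 mm high; bystander; origin at the centre of its underside

How it is judged (in metres and radians):
On the way, in this order (a step that is already met when the one before it is completed fails the run):
1. the clean rack sits right way up, fully down on the loaded rack, cut corners over cut corners, let go, with the lid not yet on it (x of clean_rack in the frame of loaded_rack between -0.0045 and 0.0045 m and y of clean_rack in the frame of loaded_rack between -0.0045 and 0.0045 m and z of clean_rack in the frame of loaded_rack between 0.0335 and 0.0385 m and angle between the z axis of clean_rack and the z axis of loaded_rack, either way round below 0.06 rad and angle between the x axis of clean_rack and the x axis of loaded_rack, either way round below 0.09 rad and x of clean_rack_cut in the frame of loaded_rack above 0.035 m and z of clean_rack_cut in the frame of loaded_rack above 0.05 m and contact force between the fingers and clean_rack below 0.1 N and linear speed of clean_rack below 0.02 m/s and distance between lid and clean_rack above 0.06 m), for 0.2 s.
2. the lid sits fully down on the clean rack, cut corners over cut corners, let go (x of clean_rack in the frame of loaded_rack between -0.0045 and 0.0045 m and y of clean_rack in the frame of loaded_rack between -0.0045 and 0.0045 m and z of clean_rack in the frame of loaded_rack between 0.0335 and 0.0385 m and angle between the z axis of clean_rack and the z axis of loaded_rack, either way round below 0.06 rad and angle between the x axis of clean_rack and the x axis of loaded_rack, either way round below 0.09 rad and x of clean_rack_cut in the frame of loaded_rack above 0.035 m and z of clean_rack_cut in the frame of loaded_rack above 0.05 m and x of lid in the frame of clean_rack between -0.0045 and 0.0045 m and y of lid in the frame of clean_rack between -0.0045 and 0.0045 m and z of lid in the frame of clean_rack between 0.0335 and 0.0385 m and angle between the z axis of lid and the z axis of clean_rack, either way round below 0.06 rad and angle between the x axis of lid and the x axis of clean_rack, either way round below 0.09 rad and x of lid_cut in the frame of clean_rack above 0.035 m and z of lid_cut in the frame of clean_rack above 0.05 m and contact force between the fingers and lid below 0.1 N), for 0.2 s.
At the end, for the whole second after the job is handed in: clean rack right way up on the loaded rack, lid on the clean rack: each centred within 4.5 mm on the one below, origin 33.5 to 38.5 mm above its, level with it within 0.06 rad, turned within 0.09 rad, cut end over cut end; loaded rack upright within 40 mm of its start; all at rest (x of clean_rack in the frame of loaded_rack between -0.0045 and 0.0045 m and y of clean_rack in the frame of loaded_rack between -0.0045 and 0.0045 m and z of clean_rack in the frame of loaded_rack between 0.0335 and 0.0385 m and angle between the z axis of clean_rack and the z axis of loaded_rack, either way round below 0.06 rad and angle between the x axis of clean_rack and the x axis of loaded_rack, either way round below 0.09 rad and x of clean_rack_cut in the frame of loaded_rack above 0.035 m and z of clean_rack_cut in the frame of loaded_rack above 0.05 m and x of lid in the frame of clean_rack between -0.0045 and 0.0045 m and y of lid in the frame of clean_rack between -0.0045 and 0.0045 m and z of lid in the frame of clean_rack between 0.0335 and 0.0385 m and angle between the z axis of lid and the z axis of clean_rack, either way round below 0.06 rad and angle between the x axis of lid and the x axis of clean_rack, either way round below 0.09 rad and x of lid_cut in the frame of clean_rack above 0.035 m and z of lid_cut in the frame of clean_rack above 0.05 m and distance of loaded_rack from where it was at the start of the episode below 0.04 m and angle between loaded_rack's own z axis and vertical below 0.06 rad and height (world z) of loaded_rack between -0.004 and 0.004 m and linear speed of each of clean_rack, lid, loaded_rack below 0.02 m/s); the robot touches nothing.
It fails at once if the clean rack is dropped or toppled over (moves faster than 0.5 m/s out of the grip) (linear speed of clean_rack above 0.5 m/s and contact force between the fingers and clean_rack below 0.05 N).
It fails at once if the lid is dropped (moves faster than 0.5 m/s out of the grip) (linear speed of lid above 0.5 m/s and contact force between the fingers and lid below 0.05 N).
It fails at once if the loaded rack is shoved more than 60 mm or tipped (distance of loaded_rack from where it was at the start of the episode above 0.06 m or angle between loaded_rack's own z axis and vertical above 0.35 rad).
It fails at once if another thing on the bench is shoved more than 30 mm or knocked over (distance of any of lamp, pipette, cuvette_box, petri, beaker, vol_flask, conical, wash_bottle from where it was at the start of the episode above 0.03 m or angle between any of lamp, pipette, cuvette_box, petri, beaker, vol_flask, conical, wash_bottle's own z axis and vertical above 0.35 rad).
It also fails if it takes over 72 s, if anything falls off the work surface, if the arm or the gripper's body presses on something with over 40 N, if the wrist force passes 120 N, or if a joint passes its speed limit or range.

### The arm

A 6-joint arm with a two-finger parallel gripper is mounted at the origin on the work surface. World frame = base frame: x ahead of the robot, y to its left, z up, the work surface at z = 0. Lengths are in mm, angles in rad, forces in N, time in s.
With the tool pointing down it reaches from about 275 to 1000 mm from the base axis. Payload 8.4 kg.
Tool frame: the origin (TCP) lies midway between the tips of the shut fingers; the grasp point (between the pads) lies 19 mm behind it; z points along the fingers, y is the line along which they close (so a half turn about z gives the same grasp; the last joint's range is limited). The gripper opens to 85 mm and grips with 20 to 120 N. Pads are 22 mm wide; open, the fingers measure 114 mm over their backs; the gripper's body (76 mm by 85 mm) begins 54 mm behind the grasp point. The pads swing forward as they close: fully open they stand 13 mm farther back than shut.
Start: joints at [1.228, 0.353, 1.633, -0, 1.155, -0.002], TCP at [208.899, 589.058, 231.281] pointing down, gripper open.
Joint ranges: [-2.63, 2.63], [-0.92, 2.1], [0.06, 2.66], [-1.3, 4.44], [0, 2.69], [-3.02, 3.02]. Speed limits (rad/s): [2.22, 2.22, 2.79, 3.14, 3.14, 3.14].

### API

Orientations are given as [roll, pitch, yaw] about the fixed x, y, z axes, in that order (R = Rz(yaw) Ry(pitch) Rx(roll)).
In Python, from rig import monitor, imaging, r gives the robot as it stands.
- The arm moves only by the tool drive_tool, never from a script. Its argument "plan" is a list of rows, each an object of numbers: "x", "y", "z": the shift along the tool's x, y, z in units of 50 mm (1.0 is 50 mm); "ax", "ay", "az": the turn, a rotation vector about the tool's x, y, z in units of 6 degrees (1.0 is 6 degrees); "hand": the finger opening in mm, from 0 to 85.4. In form: [{"x": .., "y": .., "z": .., "ax": .., "ay": .., "az": .., "hand": ..}, ...]. A call has 1 to 8 rows; each row is the pose to reach, as a shift and turn from the pose commanded when the call began, along the tool's axes at that moment; what a row does not reach only later rows make up. A row lasts 1/10 s, in which the tool goes at most 50 mm and 8.59 degrees, less where a joint would pass 70% of its speed; a pose out of reach is approached as far as the arm can. A call with a gripper value outside its range is refused whole. The fingers move at their own pace and stop on an object; "grip_force" is the grip in N (left out, the last holds). Time passes only in rows, so rows that repeat a pose let the fingers close. It gives the time, the measured TCP pose, the force, the opening and the grip force at its end, in the units of the state.
- monitor.sense(): the state, without advancing time (a new reading comes with each control period).
- imaging.grab_frame(name): name is "side" or "top" or "wrist"; returns the picture (384x512x3 uint8, red, green, blue); there is no depth.
- imaging.camera_info(name): a dict with "mtx" (3x3 intrinsics, pixels), "R" (3x3) and "t" (3): a world point X has camera coordinates R X + t. Camera axes: x right, y down, z forward; pixel columns grow to the right and rows downward; lengths in mm; the calibration is good to about 2 mm. A picture is of the moment at which its call begins: read the wrist's pose just before it. camera_info takes no time and is no camera call; for the wrist camera it gives the pose at the moment of the call.
- r.sign_off(): hands the job in; it is judged then, once.
The state is a dict: "clock": time; "qpos": joint angles; "qvel": joint speeds; "joint_efforts": joint torques, N m; "eef_pos": TCP position; "tcp_rot": TCP orientation; "contact_force": force on the tool from outside, world axes, zero at the start; "wrist_torque": the same for the moment, N m; "opening": opening from 0.0 (shut) to 1.0 (fully open); "grasp_force": force on a finger pad.
Only numpy, scipy, OpenCV 4.12 (cv2) and the standard library are available. Lean on these libraries where they do the work, as an engineer would, in place of code of your own. Each camera call takes 0.05 s, during which the arm holds its last target. There are 200 camera calls.

## Working session

There is one attempt and no reset: what is moved stays moved. The work goes in short steps, Python scripts to look and compute and a tool call to move; the robot and the scene stay as the last step left them, time stands still between calls to the robot, and variables do not carry over. Pictures are saved under pics/ and viewed, at most 10 in all, crops included, and the job is handed in when it is done.

Besides the shell and the picture viewer there is one more tool, called after ">>>" as name([rows], argument=value, ...), one row to a line, values as JSON. drive_tool: Moves the arm, as the interface text tells. Its arguments: {"type":"object","properties":{"plan":{"type":"array","items":{"type":"object","properties":{"x":{"type":"number"},"y":{"type":"number"},"z":{"type":"number"},"ax":{"type":"number"},"ay":{"type":"number"},"az":{"type":"number"},"hand":{"type":"number"}}}},"grip_force":{"type":"number"}},"required":["plan"]}

```bash
ls; mkdir -p pics
python3 - <<'E'
from rig import monitor, imaging, r
import cv2
s=monitor.sense(); print(s)
for n in ("top","side"):
    im=imaging.grab_frame(n); cv2.imwrite(f"pics/{n}0.png",im[:,:,::-1]); c=imaging.camera_info(n); print(n,c)
E
```

```text
pics
{'clock': 0.0, 'qpos': array([ 1.22759699e+00,  3.53644756e-01,  1.63416235e+00,  9.92003825e-06,
        1.15519566e+00, -2.40191040e-03]), 'qvel': array([ 0.00135155, -0.0020169 , -0.00016589,  0.00094431,  0.00103431,
       -0.00067684]), 'joint_efforts': array([ 5.60173557e-04, -6.05237103e+01, -3.42088187e+01,  1.08225527e-04,
        8.93724005e-03, -4.69328529e-05]), 'eef_pos': array([208.7320939 , 588.59325518, 230.55172647]), 'tcp_rot': array([-3.14018257e+00, -1.24568633e-05,  2.80079121e+00]), 'contact_force': array([-0.47751073,  0.71003583,  0.62985667]), 'wrist_torque': array([-0.01994385, -0.01647439,  0.01223233]), 'grasp_force': 0.0, 'opening': 1.0040321175962936}
top {'mtx': array([[417.23965577,   0.        , 257.18742341],
       [  0.        , 417.23965577, 185.55330762],
       [  0.        ,   0.        ,   1.        ]]), 'R': array([[-1.69208754e-02, -9.99855572e-01, -1.58730070e-03],
       [-9.90799172e-01,  1.69807700e-02, -1.34270825e-01],
       [ 1.34278386e-01, -6.99283674e-04, -9.90943402e-01]]), 't': array([  23.12129167,  574.52728039, 1459.35668953])}
side {'mtx': array([[357.056718  ,   0.        , 251.65157338],
       [  0.        , 357.056718  , 193.59570246],
       [  0.        ,   0.        ,   1.        ]]), 'R': array([[-0.87139254,  0.49055778,  0.00530228],
       [ 0.32647884,  0.58793367, -0.74009835],
       [-0.36617839, -0.64318509, -0.67247775]]), 't': array([ 513.25334949, -147.59989196, 1726.29719472])}
```

Run:
```python
import cv2
for n in ("top",):
    cv2.imwrite(f"pics/{n}0b.png",cv2.resize(cv2.imread(f"pics/{n}0.png"),(800,600),interpolation=cv2.INTER_CUBIC))
```

```text
(no output)
```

View pics/top0b.png

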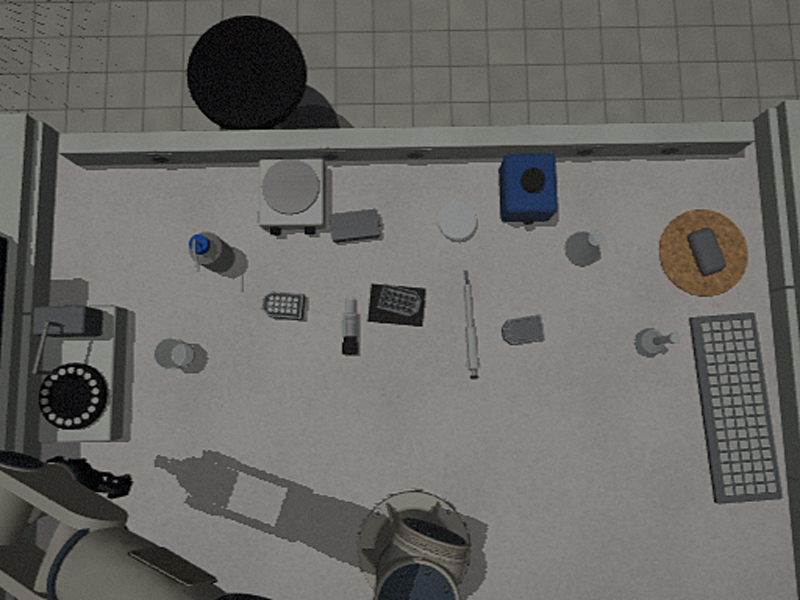

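View pics/side0.png

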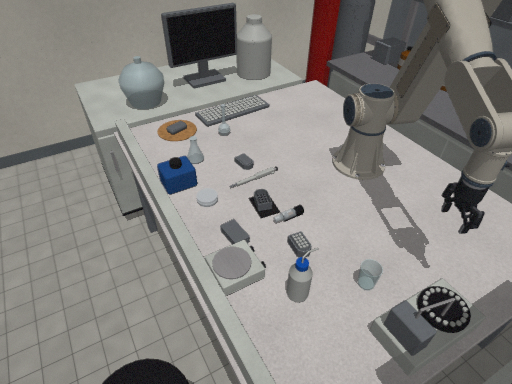

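The top view (800x600 upscale) shows the loaded rack at about (285,306), the clean rack on the mat at (397,302) and the lid at (522,330), with its cut end apparently to the left. The lamp at (350,327), the pipette at (472,325) and the cuvette box at (357,226) are bystanders. I'll cast rays for coarse positions, then look closer with the wrist camera.

```bash
cat > h.py <<'E'
import numpy as np, cv2
from scipy.spatial.transform import Rotation as Ro
from rig import monitor, imaging, r
def ray(c,uv,z):
    "cast pixels (N,2) on the plane at height z"
    uv=np.atleast_2d(uv).astype(float); d=np.c_[uv,np.ones(len(uv))]@np.linalg.inv(c['mtx']).T@c['R']
    o=-c['R'].T@c['t']; return o+d*((z-o[2])/d[:,2])[:,None]
def Rt(): return Ro.from_euler('xyz',monitor.sense()['tcp_rot'])
def frame(z,y):
    z=np.array(z,float);z/=np.linalg.norm(z); y=np.array(y,float); y-=z*(y@z); y/=np.linalg.norm(y)
    return Ro.from_matrix(np.c_[np.cross(y,z),y,z])
def go(pos,R=None,s=None):
    "units for a move to TCP pos, rotation R"
    s=s or monitor.sense(); R0=Ro.from_euler('xyz',s['tcp_rot']); R=R or R0
    d=R0.inv().apply(np.array(pos)-s['eef_pos'])/50; a=np.degrees((R0.inv()*R).as_rotvec())/6
    print('xyz',d.round(3),'a',a.round(3)); return d,a
E
python3 - <<'E'
from h import *
c=imaging.camera_info('top')
for n,u,z in (('loaded',(285,306),40),('clean',(400,300),48),('mat',(397,305),4),('lid',(522,330),26),('lamp',(350,327),30),('pip',(472,325),20),('cuv',(357,226),36),('petri',(458,222),30)):
    print(n,ray(c,np.array(u)*.64,z)[0].round())
w=imaging.camera_info('wrist'); s=monitor.sense()
R0=Ro.from_euler('xyz',s['tcp_rot']); o=-w['R'].T@w['t']
print('cam in tool',R0.inv().apply(o-s['eef_pos']),'axis',R0.inv().apply(w['R'][2]),'camx',R0.inv().apply(w['R'][0]),w['mtx'])
go([560,150,300],frame([0,0,-1],[-1,0,0]))
go([560,150,300],frame([0,0,-1],[1,0,0]))
E
```

```text
loaded [542. 281.  40.]
clean [550.  18.  48.]
mat [544.  25.   4.]
lid [ 479. -261.   26.]
lamp [492. 134.  30.]
pip [ 493. -147.   20.]
cuv [728. 115.  36.]
petri [ 734. -121.   30.]
cam in tool [ 8.10190627e+01  1.56587561e-02 -1.42481609e+02] axis [-3.14176708e-01 -5.20198809e-04  9.49364380e-01] camx [-9.07687632e-04  9.99999557e-01  2.47559600e-04] [[327.05824282   0.         258.40856975]
 [  0.         327.05824282 194.35800684]
 [  0.           0.           1.        ]]
xyz [-9.553 -5.923 -1.38 ] a [-8.0000e-03 -1.2000e-02 -1.8254e+01]
xyz [-9.553 -5.923 -1.38 ] a [-1.1000e-02  7.0000e-03  1.1746e+01]
```

>>> drive_tool([
  {"x":-9.6,"y":-5.9,"z":-1.4,"az":11.75},
  {"x":-9.6,"y":-5.9,"z":-1.4,"az":11.75},
  {"x":-9.6,"y":-5.9,"z":-1.4,"az":11.75},
  {"x":-9.6,"y":-5.9,"z":-1.4,"az":11.75},
  {"x":-9.6,"y":-5.9,"z":-1.4,"az":11.75},
  {"x":-9.6,"y":-5.9,"z":-1.4,"az":11.75},
  {"x":-9.6,"y":-5.9,"z":-1.4,"az":11.75},
  {"x":-9.6,"y":-5.9,"z":-1.4,"az":11.75},
])

```text
invalid input
```

Run:
```python
from h import *
print(monitor.sense()); go([560,150,300],frame([0,0,-1],[1,0,0]))
```

```text
{'clock': 0.1, 'qpos': array([ 1.22758779e+00,  3.53601972e-01,  1.63403553e+00,  2.86715799e-05,
        1.15519982e+00, -2.42529772e-03]), 'qvel': array([ 3.94254421e-04, -4.97624474e-04, -4.62351961e-05, -4.52648735e-04,
       -3.37718242e-04,  5.68006659e-05]), 'joint_efforts': array([ 1.16759488e-04, -6.06360126e+01, -3.42822325e+01,  4.15309967e-05,
        3.99683719e-03, -1.02527250e-05]), 'eef_pos': array([208.75785297, 588.66574589, 230.63270603]), 'tcp_rot': array([-3.14034805e+00, -2.92351228e-05,  2.80079781e+00]), 'contact_force': array([ 0.31702612, -0.86031379, -0.40649946]), 'wrist_torque': array([0.0149932 , 0.02622669, 0.02880585]), 'grasp_force': 0.0, 'opening': 1.0027415721457047}
xyz [-9.553 -5.923 -1.38 ] a [-1.1000e-02  7.0000e-03  1.1746e+01]
```

>>> drive_tool([
  {"x":-9.6,"y":-5.9,"z":-1.4,"ax":0,"ay":0,"az":11.75,"hand":85},
  {"x":-9.6,"y":-5.9,"z":-1.4,"ax":0,"ay":0,"az":11.75,"hand":85},
  {"x":-9.6,"y":-5.9,"z":-1.4,"ax":0,"ay":0,"az":11.75,"hand":85},
  {"x":-9.6,"y":-5.9,"z":-1.4,"ax":0,"ay":0,"az":11.75,"hand":85},
  {"x":-9.6,"y":-5.9,"z":-1.4,"ax":0,"ay":0,"az":11.75,"hand":85},
  {"x":-9.6,"y":-5.9,"z":-1.4,"ax":0,"ay":0,"az":11.75,"hand":85},
  {"x":-9.6,"y":-5.9,"z":-1.4,"ax":0,"ay":0,"az":11.75,"hand":85},
  {"x":-9.6,"y":-5.9,"z":-1.4,"ax":0,"ay":0,"az":11.75,"hand":85},
], grip_force=50)

```text
clock: 0.9
eef_pos: [458.9, 278.3, 280.7]
tcp_rot: [-3.141, 0.0, 1.595]
contact_force: [0.2, 0.8, 0.1]
opening: 0.995
grasp_force: 0.0
```

Run:
```python
from h import *
print(monitor.sense()['clock'],monitor.sense()['eef_pos']); go([560,150,300],frame([0,0,-1],[1,0,0]))
```

```text
0.9 [458.92280265 278.26829122 280.71934016]
xyz [-2.613  1.96  -0.386] a [-0.002  0.001  0.228]
```

>>> drive_tool([
  {"x":-2.6,"y":1.95,"z":-0.4,"ax":0,"ay":0,"az":0.2,"hand":85},
  {"x":-2.6,"y":1.95,"z":-0.4,"ax":0,"ay":0,"az":0.2,"hand":85},
  {"x":-2.6,"y":1.95,"z":-0.4,"ax":0,"ay":0,"az":0.2,"hand":85},
  {"x":-2.6,"y":1.95,"z":-0.4,"ax":0,"ay":0,"az":0.2,"hand":85},
  {"x":-2.6,"y":1.95,"z":-0.4,"ax":0,"ay":0,"az":0.2,"hand":85},
  {"x":-2.6,"y":1.95,"z":-0.4,"ax":0,"ay":0,"az":0.2,"hand":85},
])

```text
clock: 1.5
eef_pos: [558.8, 153.5, 300.0]
tcp_rot: [-3.14, -0.0, 1.579]
contact_force: [-0.0, -0.3, 0.5]
opening: 0.995
grasp_force: 0.0
```

Run:
```python
from h import *
import pickle
print(monitor.sense()['eef_pos'],monitor.sense()['tcp_rot'])
c=imaging.camera_info('wrist'); im=imaging.grab_frame('wrist'); pickle.dump((c,im),open('w1.pkl','wb'))
cv2.imwrite('pics/w1.png',cv2.resize(im[:,:,::-1],(800,600),interpolation=cv2.INTER_CUBIC))
```

```text
[558.75745294 153.51446886 300.00953363] [-3.14012488e+00 -2.33478560e-04  1.57932623e+00]
```

View pics/w1.png

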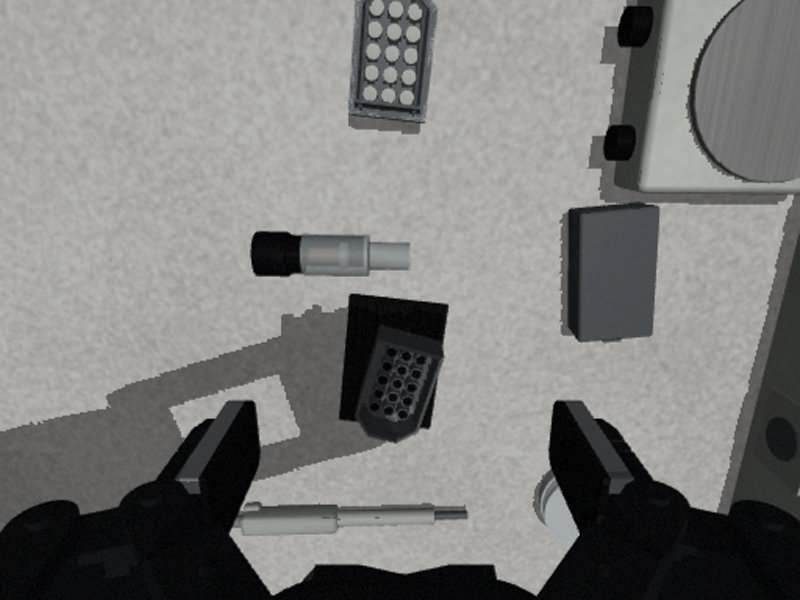

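The wrist view (800x600) shows the loaded rack at (392,60) with its cut end up (+y). The clean rack on the mat, at (400,385), has its cut end down (-y) and is turned slightly. The lamp at (330,253) lies between the two. I'll enlarge the clean rack to get its rim corners.

Run:
```python
from h import *
import pickle
c,im=pickle.load(open('w1.pkl','rb'))
g=im[195:295,210:300].astype(float)/255
g=np.clip(g*2.2,0,1)**.6
cv2.imwrite('pics/w1c.png',cv2.resize((g*255).astype(np.uint8)[:,:,::-1],None,fx=6,fy=6,interpolation=cv2.INTER_CUBIC))
```

```text
(no output)
```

View pics/w1c.png

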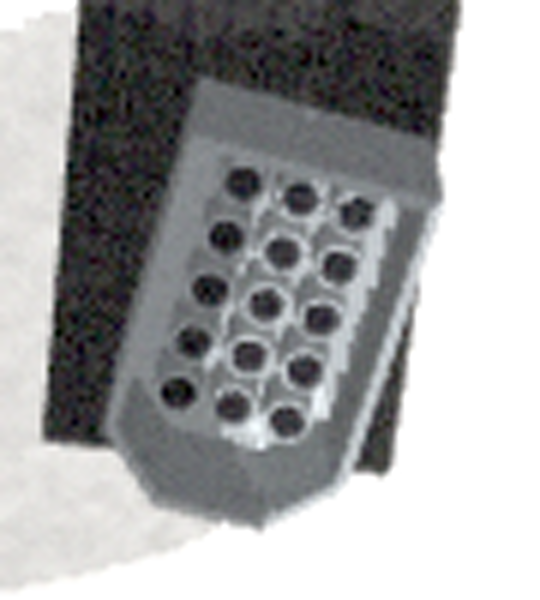

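The crop shows the rim outline clearly: cut-end corners at (155,500) and (262,528), side corners at (105,430) and (350,480), and square-end corners near (188,142) and (438,198). I'll cast these onto z=48 and check the sizes, and take the loaded rack's visible edges in the same step.

```bash
cat >> h.py <<'E'
HEX=np.array([[46,-13],[46,13],[30,29],[-46,29],[-46,-29],[30,-29]],float)
def fit(P,H):
    "rigid 2D fit of outline corners H onto measured P: centre, heading, residuals"
    pc,hc=P.mean(0),H.mean(0); U,_,V=np.linalg.svd((H-hc).T@(P-pc)); D=np.diag([1,np.sign(np.linalg.det(U@V))])
    M=V.T@D@U.T; t=pc-M@hc; return t,np.degrees(np.arctan2(M[1,0],M[0,0])),np.linalg.norm(P-H@M.T-t,axis=1)
E
python3 - <<'E'
from h import *
import pickle
c,im=pickle.load(open('w1.pkl','rb'))
# order: around; in world seen from above
pts={'BL':(155,500),'BR':(262,528),'R':(350,480),'TR':(438,198),'TL':(188,142),'L':(105,430)}
P=np.array([ray(c,np.array(v)/6+[210,195]-.4,48)[0,:2] for v in pts.values()])
print(P.round(1)); k=list(P)
for i in range(6): print(list(pts)[i],np.linalg.norm(P[i]-P[(i+1)%6]).round(1))
# image is like world viewed from above (up=+y,right=+x): rack z down; mirror fit irrelevant for symmetric outline
H=np.array([[46,-13],[46,13],[30,29],[-46,29],[-46,-29],[30,-29]])
print(fit(P,H))
E
```

```text
[[ 5.275e+02 -1.860e+01]
 [ 5.523e+02 -2.590e+01]
 [ 5.725e+02 -1.300e+01]
 [ 5.906e+02  5.800e+01]
 [ 5.359e+02  7.080e+01]
 [ 5.163e+02 -3.000e-01]]
BL 25.8
BR 24.0
R 73.3
TR 56.1
TL 73.8
L 21.4
(array([551.69770349,  21.50848019]), np.float64(-104.52742144079517), array([1.11987625, 0.59980585, 1.86403091, 1.02587396, 2.61106275,
       0.24857241]))
```

Sizes match within about 2 mm: clean rack centre (551.7, 21.5), cut end heading -104.5°.

Plan:
1. Grip it tilted 45° from the cut-end side, turn 90°, and stand it on its -x end.
2. Regrip from the deck side, turn 90° again, and place it.

Working out the pre-grasp:

```bash
cat > pose.py <<'E'
from h import *
up=np.array([0,0,1.]); h=np.radians(-104.5); a=np.array([np.cos(h),np.sin(h),0]); yv=np.array([-a[1],a[0],0])  # yv ~ +x world
C=np.array([551.7,21.5,30]); OFF=24.7
def tilt(t,sgn): # sgn -1: points down and towards -a ; +1: towards +a
    t=np.radians(t); d=-np.cos(t)*up+sgn*np.sin(t)*a; return d,frame(d,yv)
E
python3 - <<'E'
from pose import *
d,R=tilt(45,-1); G=C+5*a; T=G+OFF*d
print('pre',T-150*d,'T',T); go(T-150*d,R)
E
```

```text
pre [528.26431152 -69.11908354 118.60047968] T [554.82112133  33.56848071  12.5344625 ]
xyz [-4.457 -0.643  3.629] a [-0.997  7.456  2.373]
```

>>> drive_tool([
  {"x":-4.45,"y":-0.65,"z":3.6,"ax":-1,"ay":7.45,"az":2.35,"hand":85},
  {"x":-4.45,"y":-0.65,"z":3.6,"ax":-1,"ay":7.45,"az":2.35,"hand":85},
  {"x":-4.45,"y":-0.65,"z":3.6,"ax":-1,"ay":7.45,"az":2.35,"hand":85},
  {"x":-4.45,"y":-0.65,"z":3.6,"ax":-1,"ay":7.45,"az":2.35,"hand":85},
  {"x":-4.45,"y":-0.65,"z":3.6,"ax":-1,"ay":7.45,"az":2.35,"hand":85},
  {"x":-4.45,"y":-0.65,"z":3.6,"ax":-1,"ay":7.45,"az":2.35,"hand":85},
  {"x":-4.45,"y":-0.65,"z":3.6,"ax":-1,"ay":7.45,"az":2.35,"hand":85},
  {"x":-4.45,"y":-0.65,"z":3.6,"ax":-1,"ay":7.45,"az":2.35,"hand":85},
])

```text
clock: 2.35
eef_pos: [528.3, -69.1, 119.4]
tcp_rot: [-3.14, -0.786, 1.317]
contact_force: [1.1, 0.3, 0.4]
opening: 0.996
grasp_force: 0.0
```

Run:
```python
from pose import *
d,R=tilt(45,-1); G=C+5*a; T=G+OFF*d
print(monitor.sense()['qpos']);go(T-150*d,R); go(T,R)
c=imaging.camera_info('wrist'); im=imaging.grab_frame('wrist')
g=np.clip(im/255*2,0,1)**.6*255
cv2.imwrite('pics/w2.png',cv2.resize(g.astype(np.uint8)[:,:,::-1],(800,600)))
P=np.r_[[C+18*up+x*a+y*yv for x,y in HEX]]
q=(P@c['R'].T+c['t'])@c['mtx'].T; print((q[:,:2]/q[:,2:]*800/512).round())
```

```text
[-0.57858887  0.53827103  1.91967048  0.82179276  1.15466144 -0.85617563]
xyz [-0.012 -0.001  0.011] a [-0.013 -0.005 -0.006]
xyz [-1.300e-02  3.000e-03  3.011e+00] a [-0.013 -0.005 -0.006]
[[377. 348.]
 [431. 348.]
 [463. 318.]
 [456. 195.]
 [353. 195.]
 [346. 318.]]
```

View pics/w2.png

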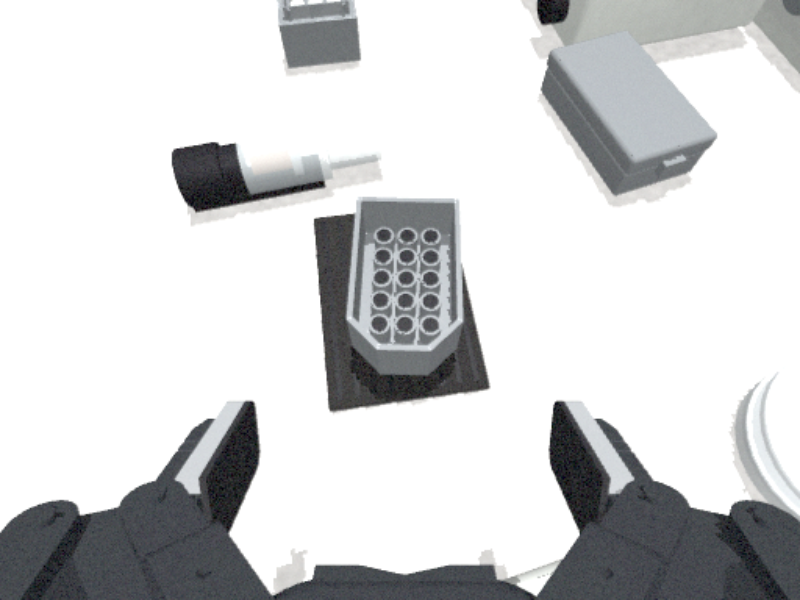

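The picture matches the prediction: the rim's square-end corners are at (357,199) and (459,199) and the cut end at y≈348, so the error is under 3 mm and the rack is centred between the fingers. Advance and grip.

>>> drive_tool([
  {"x":0,"y":0,"z":0.9,"ax":0,"ay":0,"az":0,"hand":85},
  {"x":0,"y":0,"z":1.7,"ax":0,"ay":0,"az":0,"hand":85},
  {"x":0,"y":0,"z":2.3,"ax":0,"ay":0,"az":0,"hand":85},
  {"x":0,"y":0,"z":2.7,"ax":0,"ay":0,"az":0,"hand":85},
  {"x":0,"y":0,"z":3.0,"ax":0,"ay":0,"az":0,"hand":85},
  {"x":0,"y":0,"z":3.0,"ax":0,"ay":0,"az":0,"hand":85},
  {"x":0,"y":0,"z":3.0,"ax":0,"ay":0,"az":0,"hand":66},
  {"x":0,"y":0,"z":3.0,"ax":0,"ay":0,"az":0,"hand":60},
], grip_force=40)

```text
clock: 3.2
eef_pos: [556.4, 32.6, 15.7]
tcp_rot: [3.135, -0.785, 1.324]
contact_force: [-0.7, 0.5, 1.1]
opening: 0.706
grasp_force: 0.4
```

>>> drive_tool([
  {"x":0,"y":0,"z":0,"ax":0,"ay":0,"az":0,"hand":56},
  {"x":0,"y":0,"z":0,"ax":0,"ay":0,"az":0,"hand":50},
  {"x":0,"y":0,"z":0,"ax":0,"ay":0,"az":0,"hand":45},
  {"x":0,"y":0,"z":0,"ax":0,"ay":0,"az":0,"hand":45},
  {"x":0,"y":0,"z":0,"ax":0,"ay":0,"az":0,"hand":45},
  {"x":0,"y":0,"z":0,"ax":0,"ay":0,"az":0,"hand":45},
])

```text
clock: 3.8
eef_pos: [556.3, 32.4, 15.8]
tcp_rot: [3.136, -0.786, 1.322]
contact_force: [-1.1, -1.3, 6.9]
opening: 0.673
grasp_force: 41.7
```

```bash
cat >> pose.py <<'E'
import pickle
def save_rel(o,R,f):
    s=monitor.sense(); R0=Ro.from_euler('xyz',s['tcp_rot']); pickle.dump((R0.inv().apply(o-s['eef_pos']),(R0.inv()*R).as_matrix()),open(f,'wb'))
def place(o,R,f):
    p,M=pickle.load(open(f,'rb')); Rn=R*Ro.from_matrix(M).inv(); return go(o-Rn.apply(p),Rn)
def cur(f):
    s=monitor.sense(); R0=Ro.from_euler('xyz',s['tcp_rot']); p,M=pickle.load(open(f,'rb')); return s['eef_pos']+R0.apply(p),R0*Ro.from_matrix(M)
def rackR(x,z): x=np.array(x,float);z=np.array(z,float); return Ro.from_matrix(np.c_[x,np.cross(z,x),z])
E
python3 - <<'E'
from pose import *
ty=Rt().as_matrix()[:,1]; x=np.array([ty[1],-ty[0],0]); x/=np.linalg.norm(x); print(ty,x,a)
save_rel(np.array([551.7,21.5,48]),rackR(x,-up),'g1.pkl')
o,R=cur('g1.pkl'); place(o+[0,0,150],R,'g1.pkl')
# stand: x_r up, z_r = a ; rim origin 46 up
S=np.array([400,-30,46.]); 
place(o+[-150,-50,150],rackR(up,a),'g1.pkl')
E
```

```text
[ 0.96825292 -0.24994235  0.00388575] [-0.24994424 -0.96826023  0.        ] [-0.25038    -0.96814764  0.        ]
xyz [ 2.123  0.012 -2.119] a [0. 0. 0.]
xyz [ 0.587 -2.642 -4.255] a [  0.041 -15.     -0.036]
```

Lift straight up 150 mm, gently at first.

>>> drive_tool([
  {"x":0.15,"y":0,"z":-0.15,"ax":0,"ay":0,"az":0,"hand":45},
  {"x":0.5,"y":0,"z":-0.5,"ax":0,"ay":0,"az":0,"hand":45},
  {"x":1.0,"y":0,"z":-1.0,"ax":0,"ay":0,"az":0,"hand":45},
  {"x":1.5,"y":0,"z":-1.5,"ax":0,"ay":0,"az":0,"hand":45},
  {"x":2.0,"y":0,"z":-2.0,"ax":0,"ay":0,"az":0,"hand":45},
  {"x":2.1,"y":0,"z":-2.1,"ax":0,"ay":0,"az":0,"hand":45},
  {"x":2.1,"y":0,"z":-2.1,"ax":0,"ay":0,"az":0,"hand":45},
])

```text
clock: 4.5
eef_pos: [555.9, 32.4, 164.4]
tcp_rot: [3.133, -0.784, 1.325]
contact_force: [0.0, 0.1, -2.0]
opening: 0.676
grasp_force: 42.9
```

Run:
```python
from pose import *
s=monitor.sense();print(s['eef_pos'],s['grasp_force'],s['opening'])
S=np.array([400,-30,46.])
place(S+[0,0,80],rackR(up,a),'g1.pkl')
print(imaging.camera_info('wrist')['t'][:1])
im=imaging.grab_frame('wrist'); cv2.imwrite('pics/w3.png',im[150:,:,::-1])
```

```text
[555.91351973  32.37971592 164.40357784] 42.88404822349548 0.6761111163722511
xyz [-2.559 -2.679 -1.16 ] a [  0.063 -14.978  -0.031]
[-530.77824632]
```

View pics/w3.png

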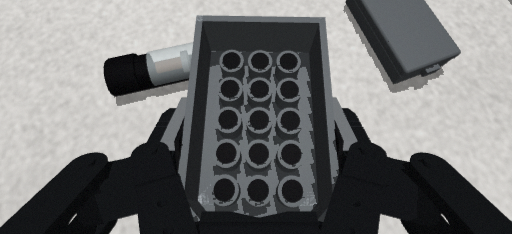

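The rack is held squarely (image shows its deck holes centred between the fingers). Turn it and carry it to the standing spot.

>>> drive_tool([
  {"x":-2.55,"y":-2.7,"z":-1.15,"ax":0.05,"ay":-15,"az":0,"hand":45},
  {"x":-2.55,"y":-2.7,"z":-1.15,"ax":0.05,"ay":-15,"az":0,"hand":45},
  {"x":-2.55,"y":-2.7,"z":-1.15,"ax":0.05,"ay":-15,"az":0,"hand":45},
  {"x":-2.55,"y":-2.7,"z":-1.15,"ax":0.05,"ay":-15,"az":0,"hand":45},
  {"x":-2.55,"y":-2.7,"z":-1.15,"ax":0.05,"ay":-15,"az":0,"hand":45},
  {"x":-2.55,"y":-2.7,"z":-1.15,"ax":0.05,"ay":-15,"az":0,"hand":45},
  {"x":-2.55,"y":-2.7,"z":-1.15,"ax":0.05,"ay":-15,"az":0,"hand":45},
  {"x":-2.55,"y":-2.7,"z":-1.15,"ax":0.05,"ay":-15,"az":0,"hand":45},
])

```text
clock: 5.35
eef_pos: [391.8, -60.5, 112.8]
tcp_rot: [-3.132, 0.33, 1.322]
contact_force: [-1.1, -0.3, -1.9]
opening: 0.677
grasp_force: 43.3
```

Run:
```python
from pose import *
print(cur('g1.pkl')[0])
S=np.array([400,-30,46.])
place(S+[0,0,80],rackR(up,a),'g1.pkl')
```

```text
[396.3890703  -37.05810042 137.46420852]
xyz [-0.023  0.041 -0.025] a [-0.092 -4.341  0.022]
```

>>> drive_tool([
  {"x":0,"y":0.05,"z":0,"ax":-0.1,"ay":-4.35,"az":0,"hand":45},
  {"x":0,"y":0.05,"z":0,"ax":-0.1,"ay":-4.35,"az":0,"hand":45},
  {"x":0,"y":0.05,"z":0,"ax":-0.1,"ay":-4.35,"az":0,"hand":45},
  {"x":0,"y":0.05,"z":0,"ax":-0.1,"ay":-4.35,"az":0,"hand":45},
  {"x":0,"y":0.05,"z":0,"ax":-0.1,"ay":-4.35,"az":0,"hand":45},
  {"x":0,"y":0.05,"z":0,"ax":-0.1,"ay":-4.35,"az":0,"hand":45},
])

```text
clock: 5.95
eef_pos: [393.8, -61.2, 112.9]
tcp_rot: [-3.137, 0.778, 1.327]
contact_force: [-0.2, -0.4, -0.2]
opening: 0.675
grasp_force: 43.3
```

Run:
```python
from pose import *
s=monitor.sense();print(cur('g1.pkl')[0],s['qpos'])
S=np.array([400,-30,46.])
place(S,rackR(up,a),'g1.pkl')
c=imaging.camera_info('wrist');print(-c['R'].T@c['t'])
im=imaging.grab_frame('side'); g=np.clip(im[130:250,190:360]/255*1.4,0,1)*255
cv2.imwrite('pics/s1.png',cv2.resize(g.astype(np.uint8)[:,:,::-1],None,fx=4,fy=4))
```

```text
[400.11336175 -29.57609146 124.75843336] [ 0.35912776  0.4714408   2.07926449 -0.66718056  1.19392376  1.05294932]
xyz [1.095 0.004 1.127] a [-0.007 -0.065  0.034]
[432.13493225  91.68234676 157.75734656]
```

View pics/s1.png

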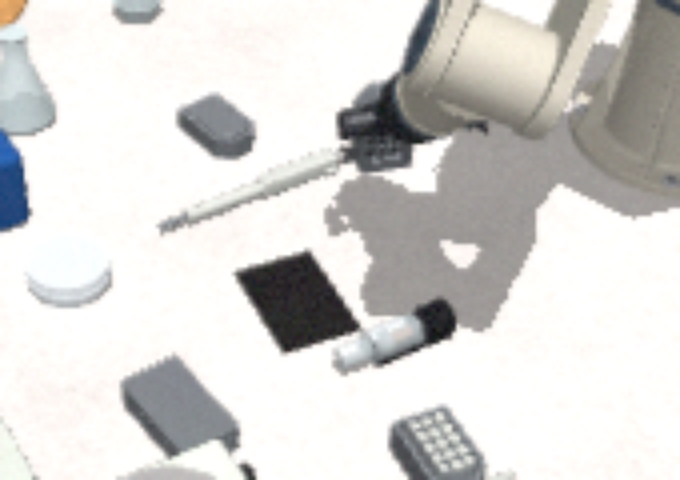

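Here the rack hangs in the gripper at about (385,150), clear of everything. Lower it, watching the force.

>>> drive_tool([
  {"x":0.4,"y":0,"z":0.4,"ax":0,"ay":0,"az":0,"hand":45},
  {"x":0.8,"y":0,"z":0.8,"ax":0,"ay":-0.05,"az":0.05,"hand":45},
  {"x":0.95,"y":0,"z":0.95,"ax":0,"ay":-0.05,"az":0.05,"hand":45},
  {"x":1.04,"y":0,"z":1.06,"ax":0,"ay":-0.05,"az":0.05,"hand":45},
  {"x":1.04,"y":0,"z":1.06,"ax":0,"ay":-0.05,"az":0.05,"hand":45},
  {"x":1.04,"y":0,"z":1.06,"ax":0,"ay":-0.05,"az":0.05,"hand":45},
])

```text
clock: 6.6
eef_pos: [394.6, -61.1, 39.7]
tcp_rot: [3.137, 0.784, 1.317]
contact_force: [-0.3, -0.7, -2.0]
opening: 0.672
grasp_force: 43.3
```

>>> drive_tool([
  {"x":0.03,"y":0,"z":0.03,"ax":0,"ay":0,"az":0,"hand":45},
  {"x":0.03,"y":0,"z":0.03,"ax":0,"ay":0,"az":0,"hand":45},
  {"x":0.03,"y":0,"z":0.03,"ax":0,"ay":0,"az":0,"hand":45},
])

```text
clock: 6.9
eef_pos: [394.5, -60.8, 37.0]
tcp_rot: [3.138, 0.785, 1.318]
contact_force: [-0.3, -0.1, -0.5]
opening: 0.676
grasp_force: 43.3
```

Run:
```python
from pose import *
o,R=cur('g1.pkl'); print(o,R.as_matrix())
```

```text
[400.85071948 -29.14724812  48.69679215] [[-2.51753288e-03 -9.67945471e-01 -2.51147819e-01]
 [ 9.51855156e-04  2.51146182e-01 -9.67948702e-01]
 [ 9.99996378e-01 -2.67589903e-03  2.89075117e-04]]
```

>>> drive_tool([
  {"x":0.02,"y":0,"z":0.02,"ax":0,"ay":0,"az":0,"hand":45},
  {"x":0.03,"y":0,"z":0.03,"ax":0,"ay":0,"az":0,"hand":45},
  {"x":0.03,"y":0,"z":0.03,"ax":0,"ay":0,"az":0,"hand":45},
])

```text
clock: 7.2
eef_pos: [394.3, -60.9, 34.5]
tcp_rot: [3.139, 0.785, 1.319]
contact_force: [0.4, 0.2, -1.3]
opening: 0.675
grasp_force: 43.3
```

>>> drive_tool([
  {"x":0.02,"y":0,"z":0.02,"ax":0,"ay":0,"az":0,"hand":45},
  {"x":0.02,"y":0,"z":0.02,"ax":0,"ay":0,"az":0,"hand":45},
  {"x":0.02,"y":0,"z":0.02,"ax":0,"ay":0,"az":0,"hand":45},
])

```text
clock: 7.5
eef_pos: [394.4, -61.1, 34.2]
tcp_rot: [3.138, 0.787, 1.318]
contact_force: [0.3, 3.6, 12.2]
opening: 0.679
grasp_force: 42.3
```

Contact at the expected height. Release and back off along the tool axis.

>>> drive_tool([
  {"x":0,"y":0,"z":0,"ax":0,"ay":0,"az":0,"hand":58},
  {"x":0,"y":0,"z":0,"ax":0,"ay":0,"az":0,"hand":61},
  {"x":0,"y":0,"z":0,"ax":0,"ay":0,"az":0,"hand":66},
  {"x":0,"y":0,"z":0,"ax":0,"ay":0,"az":0,"hand":75},
  {"x":0,"y":0,"z":0,"ax":0,"ay":0,"az":0,"hand":85},
  {"x":0,"y":0,"z":0,"ax":0,"ay":0,"az":0,"hand":85},
  {"x":0,"y":0,"z":0,"ax":0,"ay":0,"az":0,"hand":85},
])

```text
clock: 8.2
eef_pos: [394.3, -60.9, 33.2]
tcp_rot: [3.139, 0.785, 1.318]
contact_force: [-0.3, -0.1, 0.2]
opening: 0.994
grasp_force: 0.0
```

>>> drive_tool([
  {"x":0,"y":0,"z":-0.3,"ax":0,"ay":0,"az":0,"hand":85},
  {"x":0,"y":0,"z":-0.8,"ax":0,"ay":0,"az":0,"hand":85},
  {"x":0,"y":0,"z":-1.5,"ax":0,"ay":0,"az":0,"hand":85},
  {"x":0,"y":0,"z":-2.3,"ax":0,"ay":0,"az":0,"hand":85},
  {"x":0,"y":0,"z":-3.0,"ax":0,"ay":0,"az":0,"hand":85},
  {"x":0,"y":0,"z":-3.0,"ax":0,"ay":0,"az":0,"hand":85},
])

```text
clock: 8.8
eef_pos: [423.2, 45.7, 142.2]
tcp_rot: [3.132, 0.78, 1.316]
contact_force: [0.2, 0.7, 0.1]
opening: 0.997
grasp_force: 0.0
```

Run:
```python
from pose import *
c=imaging.camera_info('wrist'); im=imaging.grab_frame('wrist')
cv2.imwrite('pics/w4.png',np.clip(im[:,:,::-1]*1.5,0,255).astype(np.uint8)); pickle.dump((c,im),open('w4.pkl','wb'))
o=np.array([400.8,-29,46.]);P=np.array([o+x*up+y*yv for x,y in HEX]); q=(P@c['R'].T+c['t'])@c['mtx'].T; print((q[:,:2]/q[:,2:]).round())
# next pre-grasp: deck side, 35 deg
phi=35; ff=np.radians(phi); d=-np.cos(ff)*a-np.sin(ff)*up; R=frame(d,yv)
G=o+24*a+12*up; T=G+OFF*d
print(T,monitor.sense()['eef_pos']); go([400,-30,260],frame([0,0,-1],yv)); go(T-130*d,R)
```

```text
[[238. 224.]
 [271. 223.]
 [291. 205.]
 [286. 128.]
 [222. 129.]
 [218. 205.]]
[399.85683242 -32.64695843  43.83266202] [421.74048514  44.02338964 140.78778751]
xyz [-2.774 -0.046 -0.606] a [0.064 7.465 0.025]
xyz [-2.327 -0.06   2.941] a [ 0.05  16.631  0.057]
```

View pics/w4.png

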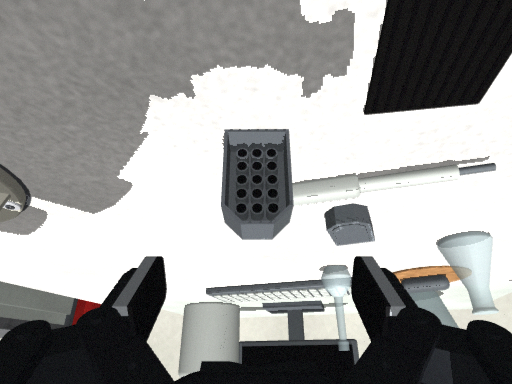

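The rack stands upright where predicted, with rim corners at (224,129) and (289,129) and the cut end at y≈238. Now swing over it to the deck side.

>>> drive_tool([
  {"x":-0.9,"y":0,"z":-1.5,"ax":0,"ay":1.4,"az":0,"hand":85},
  {"x":-2.8,"y":0,"z":-0.6,"ax":0.05,"ay":7.45,"az":0,"hand":85},
  {"x":-2.8,"y":0,"z":-0.6,"ax":0.05,"ay":7.45,"az":0,"hand":85},
  {"x":-2.8,"y":0,"z":-0.6,"ax":0.05,"ay":7.45,"az":0,"hand":85},
  {"x":-2.8,"y":0,"z":-0.6,"ax":0.05,"ay":7.45,"az":0,"hand":85},
  {"x":-2.8,"y":0,"z":-0.6,"ax":0.05,"ay":7.45,"az":0,"hand":85},
  {"x":-2.8,"y":0,"z":-0.6,"ax":0.05,"ay":7.45,"az":0,"hand":85},
])

```text
clock: 9.55
eef_pos: [399.5, -35.1, 259.2]
tcp_rot: [-3.139, 0.004, 1.314]
contact_force: [1.6, -0.6, -0.2]
opening: 0.996
grasp_force: 0.0
```

Run:
```python
from pose import *
o=np.array([400.8,-29,46.])
phi=35; ff=np.radians(phi); d=-np.cos(ff)*a-np.sin(ff)*up; R=frame(d,yv)
G=o+24*a+12*up; T=G+OFF*d
print(monitor.sense()['eef_pos']); go(T-130*d,R)
```

```text
[399.48821807 -35.07701319 259.18919377]
xyz [-2.069  0.011  2.825] a [-0.01   9.209 -0.045]
```

>>> drive_tool([
  {"x":-1.0,"y":0,"z":0.3,"ax":0,"ay":1.4,"az":0,"hand":85},
  {"x":-2.05,"y":0,"z":2.8,"ax":0,"ay":9.2,"az":-0.05,"hand":85},
  {"x":-2.05,"y":0,"z":2.8,"ax":0,"ay":9.2,"az":-0.05,"hand":85},
  {"x":-2.05,"y":0,"z":2.8,"ax":0,"ay":9.2,"az":-0.05,"hand":85},
  {"x":-2.05,"y":0,"z":2.8,"ax":0,"ay":9.2,"az":-0.05,"hand":85},
  {"x":-2.05,"y":0,"z":2.8,"ax":0,"ay":9.2,"az":-0.05,"hand":85},
  {"x":-2.05,"y":0,"z":2.8,"ax":0,"ay":9.2,"az":-0.05,"hand":85},
  {"x":-2.05,"y":0,"z":2.8,"ax":0,"ay":9.2,"az":-0.05,"hand":85},
])

```text
clock: 10.35
eef_pos: [373.8, -132.9, 118.2]
tcp_rot: [-3.132, -0.966, 1.315]
contact_force: [-0.2, -0.2, -0.4]
opening: 1.001
grasp_force: 0.0
```

Run:
```python
from pose import *
o=np.array([400.8,-29,46.])
phi=35; ff=np.radians(phi); d=-np.cos(ff)*a-np.sin(ff)*up; R=frame(d,yv)
G=o+24*a+12*up; T=G+OFF*d
s=monitor.sense();print(s['eef_pos'],s['qpos'],np.degrees(s['tcp_rot'])); go(T-130*d,R); go(T,R)
c=imaging.camera_info('wrist'); im=imaging.grab_frame('wrist')
cv2.imwrite('pics/w5.png',np.clip(im[:,:,::-1]*1.5,0,255).astype(np.uint8)); pickle.dump((c,im),open('w5.pkl','wb'))
# deck-edge outline prediction
P=np.array([o+36*a+x*up+y*yv for x,y in HEX]); q=(P@c['R'].T+c['t'])@c['mtx'].T; q=q[:,:2]/q[:,2:];print(q.round())
# measured: vertical-side edges along rows across the rack body
g=cv2.cvtColor(im,cv2.COLOR_RGB2GRAY); v=int(q[:,1].mean()); print(v,g[v,int(q[:,0].min())-15:int(q[:,0].max())+16:2])
```

```text
[ 373.77294597 -132.89614246  118.19932989] [-0.92912558  0.57836771  2.03642413  0.71387247  1.33896909 -1.15281207] [-179.47577555  -55.35613598   75.36211342]
xyz [-0.03   0.003 -0.05 ] a [-0.069 -0.059 -0.013]
xyz [-0.046  0.021  2.55 ] a [-0.069 -0.059 -0.013]
[[241. 181.]
 [279. 181.]
 [300. 195.]
 [292. 245.]
 [228. 245.]
 [220. 195.]]
206 [176 170 167 167 164 169 175 175 170 165 155  39  36  37  38  45  38  34
  38  37  30  28  35  40  39  38  38  38  33  28  37  37  37  36  39  37
  37  34  28  34  37  39  34  43  43  39  39  36  43 181 183 176 173 173
 176 178]
```

Everything is as predicted apart from a 3 mm offset sideways: the measured edges are at u=227 and 303, predicted 222 and 298. I'll correct for that while advancing.

>>> drive_tool([
  {"x":-0.05,"y":0.08,"z":0.5,"ax":-0.07,"ay":-0.05,"az":0,"hand":85},
  {"x":-0.05,"y":0.08,"z":1.2,"ax":-0.07,"ay":-0.05,"az":0,"hand":85},
  {"x":-0.05,"y":0.08,"z":1.9,"ax":-0.07,"ay":-0.05,"az":0,"hand":85},
  {"x":-0.05,"y":0.08,"z":2.3,"ax":-0.07,"ay":-0.05,"az":0,"hand":85},
  {"x":-0.05,"y":0.08,"z":2.55,"ax":-0.07,"ay":-0.05,"az":0,"hand":85},
  {"x":-0.05,"y":0.08,"z":2.55,"ax":-0.07,"ay":-0.05,"az":0,"hand":75},
  {"x":-0.05,"y":0.08,"z":2.55,"ax":-0.07,"ay":-0.05,"az":0,"hand":66},
  {"x":-0.05,"y":0.08,"z":2.55,"ax":-0.07,"ay":-0.05,"az":0,"hand":62},
])

```text
clock: 11.2
eef_pos: [404.1, -35.1, 45.1]
tcp_rot: [3.133, -0.953, 1.324]
contact_force: [-1.0, 0.2, 0.5]
opening: 0.726
grasp_force: 0.4
```

>>> drive_tool([
  {"x":0,"y":0,"z":0,"ax":0,"ay":0,"az":0,"hand":59},
  {"x":0,"y":0,"z":0,"ax":0,"ay":0,"az":0,"hand":56},
  {"x":0,"y":0,"z":0,"ax":0,"ay":0,"az":0,"hand":50},
  {"x":0,"y":0,"z":0,"ax":0,"ay":0,"az":0,"hand":45},
  {"x":0,"y":0,"z":0,"ax":0,"ay":0,"az":0,"hand":45},
  {"x":0,"y":0,"z":0,"ax":0,"ay":0,"az":0,"hand":45},
])

```text
clock: 11.8
eef_pos: [404.0, -35.1, 45.2]
tcp_rot: [3.133, -0.953, 1.323]
contact_force: [-3.5, -3.6, 5.6]
opening: 0.676
grasp_force: 44.0
```

Run:
```python
from pose import *
s=monitor.sense(); t=s['eef_pos']; M=Rt().as_matrix(); print(t,s['grasp_force'],s['opening'])
o=np.array([400.8,-29,46.]); ty=M[:,1]; o=o+ty*((t-o)@ty); zr=np.array([ty[1],-ty[0],0]); zr/=np.linalg.norm(zr)
print('o',o,'zr',zr); save_rel(o,rackR(up,zr),'g2.pkl')
o1,R1=cur('g2.pkl'); place(o1+[0,0,150],R1,'g2.pkl')
```

```text
[403.97406721 -35.11393028  45.21593342] 43.96778557633297 0.6755419657398462
o [405.25787884 -30.15850539  46.02209211] zr [-0.2515234  -0.96785122  0.        ]
xyz [ 2.446  0.014 -1.737] a [-0.  0.  0.]
```

>>> drive_tool([
  {"x":0.25,"y":0,"z":-0.15,"ax":0,"ay":0,"az":0,"hand":45},
  {"x":0.8,"y":0,"z":-0.6,"ax":0,"ay":0,"az":0,"hand":45},
  {"x":1.6,"y":0,"z":-1.15,"ax":0,"ay":0,"az":0,"hand":45},
  {"x":2.4,"y":0,"z":-1.7,"ax":0,"ay":0,"az":0,"hand":45},
  {"x":2.4,"y":0,"z":-1.7,"ax":0,"ay":0,"az":0,"hand":45},
])

```text
clock: 12.3
eef_pos: [405.0, -35.8, 196.2]
tcp_rot: [3.121, -0.95, 1.333]
contact_force: [-0.5, -0.9, -1.6]
opening: 0.672
grasp_force: 43.3
```

Run:
```python
from pose import *
s=monitor.sense(); print(s['eef_pos'],s['grasp_force'])
go([540,190,300],frame([0,0,-1],yv))
```

```text
[404.99159472 -35.75796512 196.17468739] 43.33883874951425
xyz [4.611 1.501 2.911] a [ 0.114 -9.073  0.042]
```

>>> drive_tool([
  {"x":4.6,"y":1.5,"z":2.9,"ax":0.1,"ay":-9.1,"az":0.05,"hand":45},
  {"x":4.6,"y":1.5,"z":2.9,"ax":0.1,"ay":-9.1,"az":0.05,"hand":45},
  {"x":4.6,"y":1.5,"z":2.9,"ax":0.1,"ay":-9.1,"az":0.05,"hand":45},
  {"x":4.6,"y":1.5,"z":2.9,"ax":0.1,"ay":-9.1,"az":0.05,"hand":45},
  {"x":4.6,"y":1.5,"z":2.9,"ax":0.1,"ay":-9.1,"az":0.05,"hand":45},
  {"x":4.6,"y":1.5,"z":2.9,"ax":0.1,"ay":-9.1,"az":0.05,"hand":45},
  {"x":4.6,"y":1.5,"z":2.9,"ax":0.1,"ay":-9.1,"az":0.05,"hand":45},
  {"x":4.6,"y":1.5,"z":2.9,"ax":0.1,"ay":-9.1,"az":0.05,"hand":45},
])

```text
clock: 13.1
eef_pos: [541.7, 194.9, 298.3]
tcp_rot: [-3.141, 0.0, 1.319]
contact_force: [-0.3, -0.2, -2.1]
opening: 0.674
grasp_force: 43.2
```

Run:
```python
from pose import *
s=monitor.sense(); print(s['eef_pos'],s['tcp_rot'],s['grasp_force'],s['qpos'])
c=imaging.camera_info('wrist'); im=imaging.grab_frame('wrist'); pickle.dump((c,im),open('w6.pkl','wb'))
P=np.array([[542,281,36]]); q=(P@c['R'].T+c['t'])@c['mtx'].T; q=(q[:,:2]/q[:,2:])[0];print(q)
u,v=q.astype(int); x0=max(u-75,0); y0=max(v-65,0); print(x0,y0)
g=np.clip(im[y0:y0+130,x0:x0+150]/255*1.5,0,1)**.7*255
A=cv2.resize(g.astype(np.uint8)[:,:,::-1],None,fx=5,fy=5,interpolation=cv2.INTER_CUBIC); A=A[:600,:800]
cv2.imwrite('pics/w6.png',A); print(A.shape)
```

```text
[541.74149895 194.8591826  298.26317824] [-3.14134710e+00  4.26046897e-04  1.31904755e+00] 43.202020599383104 [ 3.42804199e-01  2.19070851e-01  1.66406096e+00 -2.26312162e-04
  1.25890291e+00  5.94622518e-01]
[240.60464587  83.51817367]
165 18
(600, 750, 3)
```

View pics/w6.png

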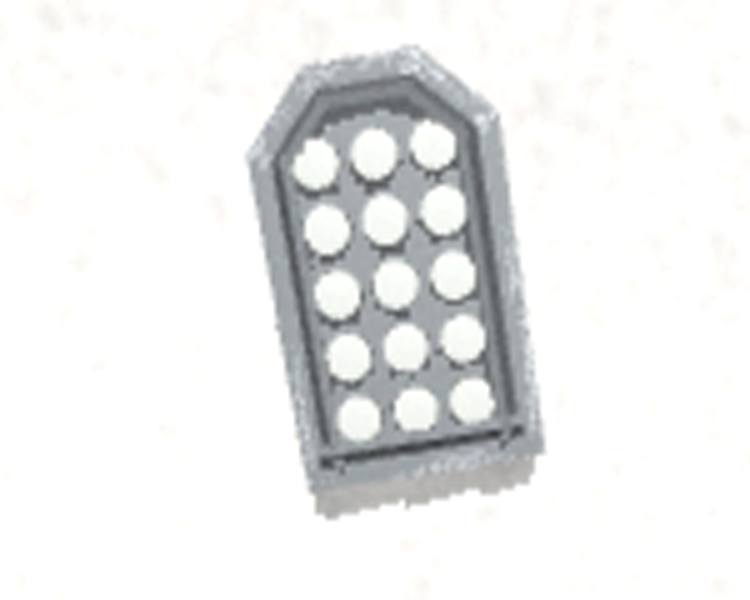

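The loaded rack shows whole: deck corners in the crop at (305,65), (415,45), (498,118), (545,450), (312,485) and (248,158), with the cut end up.

Run:
```python
from pose import *
c,im=pickle.load(open('w6.pkl','rb'))
p=np.array([(305,65),(415,45),(498,118),(545,450),(312,485),(248,158)],float)/5+[165,18]-.4
P=ray(c,p,36)[:,:2]
H=np.array([[46,13],[46,-13],[30,-29],[-46,-29],[-46,29],[30,29]],float)
t,hd,res=fit(P,H); print('deck fit',t,hd,res.round(1),[np.linalg.norm(P[i]-P[(i+1)%6]).round(1) for i in range(6)])
# cross-check: contour of the dark rack, and cap grid heading
g=cv2.cvtColor(im,cv2.COLOR_RGB2GRAY)[18:148,165:315]
m=(g>150).astype(np.uint8); n,l,st,ce=cv2.connectedComponentsWithStats(m,connectivity=4)
caps=[ce[i]+[165,18] for i in range(n) if 30<st[i,4]<140]; Q=ray(c,np.array(caps),41.5)[:,:2]; print(len(caps),Q.mean(0)); w,v=np.linalg.eigh(np.cov(Q.T)); print(np.degrees(np.arctan2(v[1,1],v[0,1])))
pickle.dump((t,hd),open('loaded.pkl','wb'))
hr=np.radians(hd); x=[np.cos(hr),np.sin(hr),0]
place(np.array([*t,36+100.]),rackR(x,up),'g2.pkl')
```

```text
deck fit [548.80532154 292.35574948] 84.55539325018496 [0.5 0.6 1.7 1.  1.9 0.9] [np.float64(25.0), np.float64(23.8), np.float64(73.5), np.float64(56.7), np.float64(73.5), np.float64(23.4)]
15 [548.26030827 289.54998153]
84.45525568442558
xyz [ 1.916 -0.325  3.113] a [-0.494 -5.832 -1.474]
```

>>> drive_tool([
  {"x":1.9,"y":-0.35,"z":3.1,"ax":-0.5,"ay":-5.85,"az":-1.45,"hand":45},
  {"x":1.9,"y":-0.35,"z":3.1,"ax":-0.5,"ay":-5.85,"az":-1.45,"hand":45},
  {"x":1.9,"y":-0.35,"z":3.1,"ax":-0.5,"ay":-5.85,"az":-1.45,"hand":45},
  {"x":1.9,"y":-0.35,"z":3.1,"ax":-0.5,"ay":-5.85,"az":-1.45,"hand":45},
  {"x":1.9,"y":-0.35,"z":3.1,"ax":-0.5,"ay":-5.85,"az":-1.45,"hand":45},
  {"x":1.9,"y":-0.35,"z":3.1,"ax":-0.5,"ay":-5.85,"az":-1.45,"hand":45},
  {"x":1.9,"y":-0.35,"z":3.1,"ax":-0.5,"ay":-5.85,"az":-1.45,"hand":45},
  {"x":1.9,"y":-0.35,"z":3.1,"ax":-0.5,"ay":-5.85,"az":-1.45,"hand":45},
])

```text
clock: 13.95
eef_pos: [545.6, 286.2, 143.6]
tcp_rot: [-3.141, 0.608, 1.473]
contact_force: [0.8, -0.7, -0.5]
opening: 0.673
grasp_force: 43.2
```

```bash
cat >> pose.py <<'E'
def edges(im,c,o,R,z,H=HEX):
    "per outline edge at height z of a body: offset (mm, outward) of the strongest grey step near the predicted edge"
    g=cv2.GaussianBlur(cv2.cvtColor(im,cv2.COLOR_RGB2GRAY).astype(np.float32),(3,3),0); out=[]
    for i in range(6):
        A,B=H[i],H[(i+1)%6]; n=np.array([(B-A)[1],-(B-A)[0]]); n/=np.linalg.norm(n); n*=np.sign(n@(A+B))
        k=np.arange(-7,7.01,.25); S=0
        for f in np.linspace(.2,.8,13):
            X=o+R.apply(np.c_[(A+f*(B-A))+k[:,None]*n,np.full(len(k),z)]); q=(X@c['R'].T+c['t'])@c['mtx'].T; q=(q[:,:2]/q[:,2:]).astype(np.float32)
            S=S+cv2.remap(g,q[:,:1],q[:,1:],cv2.INTER_LINEAR)[:,0]
        D=np.abs(np.gradient(S/13)); j=D.argmax(); out.append((float(k[j]),int(D[j]*4),q[28].round().tolist()))
    return out
E
python3 - <<'E'
from pose import *
s=monitor.sense(); print(s['eef_pos'],s['tcp_rot'],s['grasp_force'],s['qpos'])
t,hd=pickle.load(open('loaded.pkl','rb')); hr=np.radians(hd); x=[np.cos(hr),np.sin(hr),0]; RL=rackR(x,up)
place(np.array([*t,136.]),RL,'g2.pkl')
o,R=cur('g2.pkl')
c6,im6=pickle.load(open('w6.pkl','rb')); print('loaded in w6',edges(im6,c6,np.array([*t,0]),RL,36))
c=imaging.camera_info('wrist'); im=imaging.grab_frame('wrist'); pickle.dump((c,im),open('w7.pkl','wb'))
print('held deck',edges(im,c,o,R,36)); print('loaded',edges(im,c,np.array([*t,0]),RL,36))
S=imaging.grab_frame('side'); a1=np.clip(im*1.5,0,255).astype(np.uint8); b=np.clip(cv2.resize(S[190:290,240:380],None,fx=2.9,fy=2.9,interpolation=cv2.INTER_CUBIC)*1.4,0,255).astype(np.uint8)
W=np.zeros((600,800,3),np.uint8); W[:384,:512]=a1; W[600-b.shape[0]:,800-b.shape[1]:][:]=b; cv2.imwrite('pics/w7.png',W[:,:,::-1])
E
```

```text
[545.6044466  286.16301259 143.56818905] [-3.1414244   0.60844644  1.47306433] 43.24150394335447 [ 0.70354898  0.67457171  1.45822674 -0.41064149  1.48092523  0.93828885]
xyz [ 0.121  0.052 -0.025] a [-0.043 -0.085 -0.059]
loaded in w6 [(-0.25, 24, [230.0, 30.0]), (0.25, 27, [216.0, 45.0]), (0.25, 29, [224.0, 103.0]), (6.25, 24, [264.0, 110.0]), (-0.25, 24, [266.0, 54.0]), (-0.25, 23, [251.0, 29.0])]
held deck [(-4.75, 6, [236.0, 285.0]), (3.75, 4, [187.0, 299.0]), (0.25, 34, [202.0, 341.0]), (-7.0, 1, [291.0, 347.0]), (-0.75, 40, [333.0, 314.0]), (2.5, 4, [310.0, 289.0])]
loaded [(-5.25, 7, [250.0, 42.0]), (4.25, 9, [220.0, 63.0]), (0.5, 38, [224.0, 142.0]), (0.0, 29, [285.0, 155.0]), (-0.5, 58, [309.0, 89.0]), (-0.5, 33, [292.0, 47.0])]
```

Lateral edges of the held and loaded racks agree within 0.5 mm, and the loaded rack's square end is at 0.0 error. Next is descending to just above the lip.

Run:
```python
from pose import *
t,hd=pickle.load(open('loaded.pkl','rb')); hr=np.radians(hd); x=[np.cos(hr),np.sin(hr),0]; RL=rackR(x,up)
place(np.array([*t,52.]),RL,'g2.pkl')
```

```text
xyz [1.081 0.054 1.354] a [-0.042 -0.081 -0.058]
```

>>> drive_tool([
  {"x":0.3,"y":0.05,"z":0.2,"ax":-0.04,"ay":-0.08,"az":-0.06,"hand":45},
  {"x":0.6,"y":0.05,"z":0.65,"ax":-0.04,"ay":-0.08,"az":-0.06,"hand":45},
  {"x":0.9,"y":0.05,"z":1.1,"ax":-0.04,"ay":-0.08,"az":-0.06,"hand":45},
  {"x":1.08,"y":0.05,"z":1.35,"ax":-0.04,"ay":-0.08,"az":-0.06,"hand":45},
  {"x":1.08,"y":0.05,"z":1.35,"ax":-0.04,"ay":-0.08,"az":-0.06,"hand":45},
  {"x":1.08,"y":0.05,"z":1.35,"ax":-0.04,"ay":-0.08,"az":-0.06,"hand":45},
])

```text
clock: 14.65
eef_pos: [547.8, 292.2, 55.8]
tcp_rot: [-3.139, 0.62, 1.484]
contact_force: [-0.5, 0.2, -1.2]
opening: 0.673
grasp_force: 43.3
```

Run:
```python
from pose import *
t,hd=pickle.load(open('loaded.pkl','rb')); hr=np.radians(hd); x=[np.cos(hr),np.sin(hr),0]; RL=rackR(x,up)
o,R=cur('g2.pkl'); print(o-[*t,0],(RL.inv()*R).as_rotvec(),monitor.sense()['contact_force'])
place(np.array([*t,52.]),RL,'g2.pkl');place(np.array([*t,38.]),RL,'g2.pkl');place(np.array([*t,35.]),RL,'g2.pkl')
c=imaging.camera_info('wrist'); im=imaging.grab_frame('wrist'); pickle.dump((c,im),open('w8.pkl','wb'))
print(-c['R'].T@c['t']);print('held deck',edges(im,c,o,R,36)); print('held rim',edges(im,c,o,R,0));print('loaded rim',edges(im,c,np.array([*t,0]),RL,0));print('loaded',edges(im,c,np.array([*t,0]),RL,36))
```

```text
[-0.98525163  0.62918141 50.65969201] [0.0022797  0.00298775 0.00180961] [-0.47510611  0.1931733  -1.17495477]
xyz [-0.025  0.02  -0.015] a [-0.008  0.028  0.027]
xyz [0.138 0.021 0.212] a [-0.008  0.028  0.027]
xyz [0.173 0.021 0.261] a [-0.008  0.028  0.027]
[560.68462319 440.26957343 124.83390061]
held deck [(-4.75, 7, [236.0, 285.0]), (3.75, 4, [187.0, 298.0]), (0.25, 48, [202.0, 341.0]), (-6.5, 1, [291.0, 347.0]), (-0.75, 44, [333.0, 314.0]), (2.5, 4, [310.0, 289.0])]
held rim [(0.75, 3, [240.0, 194.0]), (0.75, 42, [198.0, 213.0]), (4.75, 15, [209.0, 274.0]), (1.75, 1, [287.0, 284.0]), (4.5, 14, [322.0, 235.0]), (0.0, 27, [301.0, 199.0])]
loaded rim [(0.25, 42, [246.0, 110.0]), (0.5, 51, [211.0, 130.0]), (5.75, 6, [217.0, 201.0]), (5.0, 0, [285.0, 214.0]), (6.75, 5, [314.0, 155.0]), (-0.25, 51, [296.0, 115.0])]
loaded [(-5.0, 6, [244.0, 167.0]), (5.75, 9, [204.0, 186.0]), (0.5, 9, [213.0, 250.0]), (-4.5, 0, [288.0, 262.0]), (6.5, 15, [321.0, 209.0]), (3.25, 18, [301.0, 172.0])]
```

Held rim cut corners (+0.75, 0.0 mm) and loaded rim (+0.5, -0.25 mm) line up within about 0.5 mm. Lowering.

>>> drive_tool([
  {"x":0.03,"y":0.02,"z":0.06,"ax":0,"ay":0.03,"az":0.03,"hand":45},
  {"x":0.07,"y":0.02,"z":0.12,"ax":0,"ay":0.03,"az":0.03,"hand":45},
  {"x":0.11,"y":0.02,"z":0.17,"ax":0,"ay":0.03,"az":0.03,"hand":45},
  {"x":0.14,"y":0.02,"z":0.21,"ax":0,"ay":0.03,"az":0.03,"hand":45},
  {"x":0.14,"y":0.02,"z":0.21,"ax":0,"ay":0.03,"az":0.03,"hand":45},
])

```text
clock: 15.2
eef_pos: [548.0, 291.8, 41.6]
tcp_rot: [-3.14, 0.618, 1.482]
contact_force: [0.0, 0.3, -1.3]
opening: 0.675
grasp_force: 43.2
```

>>> drive_tool([
  {"x":0.01,"y":0,"z":0.02,"ax":0,"ay":0,"az":0,"hand":45},
  {"x":0.02,"y":0,"z":0.03,"ax":0,"ay":0,"az":0,"hand":45},
  {"x":0.02,"y":0,"z":0.03,"ax":0,"ay":0,"az":0,"hand":45},
])

```text
clock: 15.5
eef_pos: [548.1, 291.8, 41.3]
tcp_rot: [-3.14, 0.619, 1.481]
contact_force: [-1.6, -0.2, 7.8]
opening: 0.671
grasp_force: 44.0
```

Run:
```python
from pose import *
t,hd=pickle.load(open('loaded.pkl','rb')); hr=np.radians(hd); x=[np.cos(hr),np.sin(hr),0]; RL=rackR(x,up)
o,R=cur('g2.pkl'); print(o-[*t,0],(RL.inv()*R).as_rotvec()); place(np.array([*t,35.]),RL,'g2.pkl')
```

```text
[-0.68335315  0.19901191 36.20198302] [ 0.00125282  0.00151689 -0.0002826 ]
xyz [0.012 0.014 0.021] a [-0.011  0.014  0.005]
```

Contact at origin height 36.2 mm, so it is seated. Release and retreat.

>>> drive_tool([
  {"x":0,"y":0,"z":0,"ax":0,"ay":0,"az":0,"hand":58},
  {"x":0,"y":0,"z":0,"ax":0,"ay":0,"az":0,"hand":61},
  {"x":0,"y":0,"z":0,"ax":0,"ay":0,"az":0,"hand":66},
  {"x":0,"y":0,"z":0,"ax":0,"ay":0,"az":0,"hand":75},
  {"x":0,"y":0,"z":0,"ax":0,"ay":0,"az":0,"hand":85},
  {"x":0,"y":0,"z":0,"ax":0,"ay":0,"az":0,"hand":85},
  {"x":0,"y":0,"z":0,"ax":0,"ay":0,"az":0,"hand":85},
])

```text
clock: 16.2
eef_pos: [548.0, 291.7, 40.0]
tcp_rot: [-3.14, 0.618, 1.481]
contact_force: [0.8, 0.3, 0.3]
opening: 0.995
grasp_force: 0.0
```

>>> drive_tool([
  {"x":0,"y":0,"z":-0.3,"ax":0,"ay":0,"az":0,"hand":85},
  {"x":0,"y":0,"z":-0.8,"ax":0,"ay":0,"az":0,"hand":85},
  {"x":0,"y":0,"z":-1.5,"ax":0,"ay":0,"az":0,"hand":85},
  {"x":0,"y":0,"z":-2.3,"ax":0,"ay":0,"az":0,"hand":85},
  {"x":0,"y":0,"z":-3.1,"ax":0,"ay":0,"az":0,"hand":85},
  {"x":0,"y":0,"z":-3.9,"ax":0,"ay":0,"az":0,"hand":85},
  {"x":0,"y":0,"z":-3.9,"ax":0,"ay":0,"az":0,"hand":85},
])

```text
clock: 16.9
eef_pos: [559.9, 408.9, 205.0]
tcp_rot: [3.136, 0.61, 1.479]
contact_force: [-0.0, -0.3, 0.0]
opening: 0.999
grasp_force: 0.0
```

Run:
```python
from pose import *
t,hd=pickle.load(open('loaded.pkl','rb')); hr=np.radians(hd); x=[np.cos(hr),np.sin(hr),0]; RL=rackR(x,up)
c=imaging.camera_info('wrist'); im=imaging.grab_frame('wrist'); pickle.dump((c,im),open('w9.pkl','wb'))
print(monitor.sense()['eef_pos'])
for z in (72,0): print(z,edges(im,c,np.array([*t,0]),RL,z))
d,R=tilt(0,1); print('to over stack'); go([545,190,330],R)
print('to over lid'); go([480,-250,300],R)
```

```text
[559.19561395 406.94791207 202.29245156]
72 [(0.75, 8, [249.0, 159.0]), (1.5, 21, [230.0, 168.0]), (1.25, 40, [231.0, 207.0]), (-0.25, 10, [273.0, 214.0]), (-1.25, 33, [287.0, 181.0]), (-0.75, 21, [276.0, 161.0])]
0 [(0.5, 35, [250.0, 108.0]), (0.25, 48, [233.0, 118.0]), (7.0, 30, [234.0, 159.0]), (-5.5, 2, [271.0, 167.0]), (3.25, 27, [283.0, 131.0]), (-0.5, 46, [273.0, 110.0])]
to over stack
xyz [-5.025  0.108  0.413] a [0.501 5.841 1.513]
to over lid
xyz [-11.943  -0.408   6.014] a [0.501 5.841 1.513]
```

The stacked deck is found at z=72 within about 1 mm on all sides. Now over to the lid.

Run:
```python
from pose import *
go([480,-290,280],frame([0,0,-1],[1,0,0]))
```

```text
xyz [-12.364  -0.338   6.8  ] a [-0.24   5.853 -0.828]
```

>>> drive_tool([
  {"x":0.7,"y":0,"z":-0.7,"ax":-0.04,"ay":1,"az":-0.1,"hand":85},
  {"x":-12.35,"y":-0.35,"z":6.8,"ax":-0.25,"ay":5.85,"az":-0.85,"hand":85},
  {"x":-12.35,"y":-0.35,"z":6.8,"ax":-0.25,"ay":5.85,"az":-0.85,"hand":85},
  {"x":-12.35,"y":-0.35,"z":6.8,"ax":-0.25,"ay":5.85,"az":-0.85,"hand":85},
  {"x":-12.35,"y":-0.35,"z":6.8,"ax":-0.25,"ay":5.85,"az":-0.85,"hand":85},
  {"x":-12.35,"y":-0.35,"z":6.8,"ax":-0.25,"ay":5.85,"az":-0.85,"hand":85},
  {"x":-12.35,"y":-0.35,"z":6.8,"ax":-0.25,"ay":5.85,"az":-0.85,"hand":85},
  {"x":-12.35,"y":-0.35,"z":6.8,"ax":-0.25,"ay":5.85,"az":-0.85,"hand":85},
])

```text
clock: 17.75
eef_pos: [522.0, 105.3, 240.6]
tcp_rot: [-3.137, 0.005, 1.571]
contact_force: [-0.0, -0.0, -0.3]
opening: 0.996
grasp_force: 0.0
```

Run:
```python
from pose import *
print(monitor.sense()['eef_pos']);go([480,-290,280],frame([0,0,-1],[1,0,0]))
```

```text
[522.02933982 105.25638433 240.56070744]
xyz [-7.909 -0.846 -0.746] a [-0.046  0.047  0.002]
```

>>> drive_tool([
  {"x":-7.9,"y":-0.85,"z":-0.75,"ax":-0.05,"ay":0.05,"az":0,"hand":85},
  {"x":-7.9,"y":-0.85,"z":-0.75,"ax":-0.05,"ay":0.05,"az":0,"hand":85},
  {"x":-7.9,"y":-0.85,"z":-0.75,"ax":-0.05,"ay":0.05,"az":0,"hand":85},
  {"x":-7.9,"y":-0.85,"z":-0.75,"ax":-0.05,"ay":0.05,"az":0,"hand":85},
  {"x":-7.9,"y":-0.85,"z":-0.75,"ax":-0.05,"ay":0.05,"az":0,"hand":85},
  {"x":-7.9,"y":-0.85,"z":-0.75,"ax":-0.05,"ay":0.05,"az":0,"hand":85},
  {"x":-7.9,"y":-0.85,"z":-0.75,"ax":-0.05,"ay":0.05,"az":0,"hand":85},
  {"x":-7.9,"y":-0.85,"z":-0.75,"ax":-0.05,"ay":0.05,"az":0,"hand":85},
])

```text
clock: 18.55
eef_pos: [480.1, -288.9, 280.0]
tcp_rot: [3.141, -0.001, 1.571]
contact_force: [0.3, 1.0, -0.0]
opening: 0.996
grasp_force: 0.0
```

>>> drive_tool([
  {"x":0,"y":0,"z":0,"ax":0,"ay":0,"az":0,"hand":85},
  {"x":0,"y":0,"z":0,"ax":0,"ay":0,"az":0,"hand":85},
])

```text
clock: 18.75
eef_pos: [480.4, -287.8, 279.5]
tcp_rot: [3.142, -0.002, 1.569]
contact_force: [-0.4, 0.3, 0.5]
opening: 0.998
grasp_force: 0.0
```

Run:
```python
from pose import *
s=monitor.sense(); print(s['eef_pos'],s['qpos'])
c=imaging.camera_info('wrist'); im=imaging.grab_frame('wrist'); pickle.dump((c,im),open('w10.pkl','wb'))
g=cv2.cvtColor(im,cv2.COLOR_RGB2GRAY)
q=np.array([479,-261,26])@c['R'].T+c['t']; q=c['mtx']@q; u,v=(q[:2]/q[2]).astype(int); print(u,v,np.percentile(g,[5,25,50,75]))
print(g[v,u-70:u+70:4]); print(g[max(v-80,0):v+80:4,u])
```

```text
[ 480.38192039 -287.83674951  279.53184959] [-5.43401072e-01  2.08549474e-01  1.71926298e+00  1.57600556e-03
  1.21464244e+00 -5.41960192e-01]
257 133 [  5.  82. 148. 153.]
[154 154 147 152 148 151 150 155 153 152 159 157  91  72  71  73  73  74
  74  72  73  70  74  75  84 154 157 157 158 149 149 160 152 156 156]
[156 160 160 157 152 156 150 151 153 158  89  77  77  77  76  75  75  72
  72  71  72  72  73  70  69  70  72  71  68  78 161 157 153 160 158 151
 148 145  85  85]
```

Run:
```python
from pose import *
c,im=pickle.load(open('w10.pkl','rb'))
g=cv2.GaussianBlur(cv2.cvtColor(im,cv2.COLOR_RGB2GRAY),(3,3),0)
for th in (115,80):
    n,l,st,ce=cv2.connectedComponentsWithStats((g<th).astype(np.uint8)); k=l[133,257]; m=(l==k).astype(np.uint8)
    ct=max(cv2.findContours(m,0,2)[0],key=cv2.contourArea); h=cv2.convexHull(ct)
    ap=cv2.approxPolyDP(h,3,True)[:,0]; P=ray(c,ap,26)[:,:2]
    print(th,st[k],ap.tolist()); print(P.round(1).tolist(),[float(np.linalg.norm(P[i]-P[(i+1)%len(P)]).round(1)) for i in range(len(P))])
x0,y0=190,70; A=np.clip(im[y0:y0+120,x0:x0+150]/255*1.5,0,1)**.6*255
cv2.imwrite('pics/w10.png',cv2.resize(A.astype(np.uint8)[:,:,::-1],None,fx=5,fy=5,interpolation=cv2.INTER_CUBIC))
```

```text
115 [ 232   92   56   82 3568] [[264, 92], [280, 105], [287, 166], [243, 173], [232, 114], [244, 95]]
[[486.7, -213.1], [505.5, -227.7], [515.4, -300.8], [460.7, -309.5], [449.0, -237.8], [463.5, -216.4]] [23.8, 73.8, 55.4, 72.7, 25.9, 23.4]
80 [ 236   97   50   75 2809] [[261, 97], [276, 104], [285, 164], [242, 171], [236, 110], [247, 99]]
[[483.2, -218.6], [500.8, -226.5], [512.9, -298.2], [459.5, -307.0], [453.8, -233.2], [466.9, -220.8]] [19.2, 72.7, 54.1, 74.0, 18.0, 16.4]
```

View pics/w10.png

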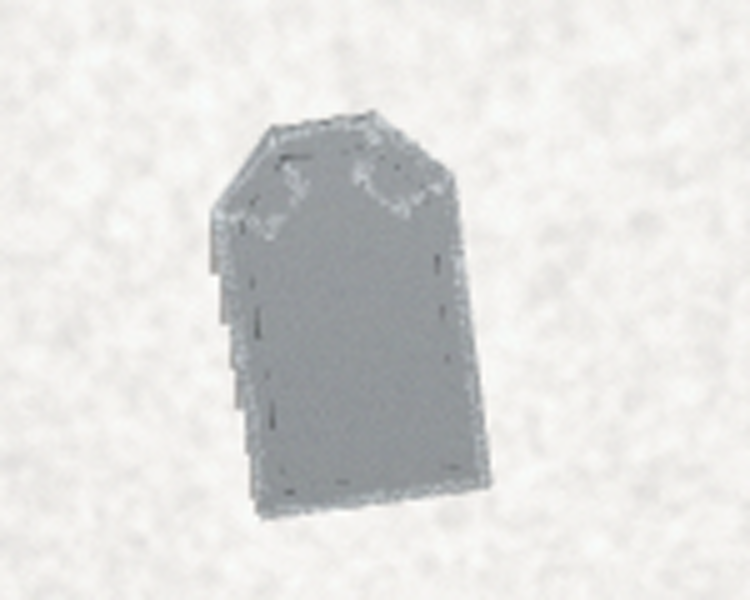

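The lid's top is clear: crop corners (275,127), (373,112), (455,180), (490,487), (263,517) and (215,210), with the cut end towards +y.

Run:
```python
from pose import *
c,im=pickle.load(open('w10.pkl','rb'))
p=np.array([(275,127),(373,112),(455,180),(490,487),(263,517),(215,210)],float)/5+[190,70]-.4
P=ray(c,p,26)[:,:2]; H=np.array([[46,13],[46,-13],[30,-29],[-46,-29],[-46,29],[30,29]],float)
t,hd,res=fit(P,H); print(t,hd,res.round(1)); hr=np.radians(hd); x=np.array([np.cos(hr),np.sin(hr),0]); RL=rackR(x,up)
print(edges(im,c,np.array([*t,0]),RL,26)); pickle.dump((t,hd),open('lid.pkl','wb'))
R=frame(-up,[x[1],-x[0],0]); go([*t,90],R); go([*t,0],R)
```

```text
[ 481.83253823 -260.65075304] 97.5899449532884 [1.4 1.7 1.4 0.6 0.8 0.7]
[(0.75, 27, [248.0, 95.0]), (0.25, 25, [234.0, 108.0]), (1.0, 22, [240.0, 162.0]), (0.0, 22, [279.0, 169.0]), (-0.25, 24, [282.0, 118.0]), (-0.5, 25, [269.0, 95.0])]
xyz [0.515 0.024 3.791] a [ 1.00e-03 -1.80e-02 -1.27e+00]
xyz [0.512 0.024 5.591] a [ 1.00e-03 -1.80e-02 -1.27e+00]
```

>>> drive_tool([
  {"x":0.51,"y":0.02,"z":3.8,"ax":0,"ay":0,"az":-1.27,"hand":85},
  {"x":0.51,"y":0.02,"z":3.8,"ax":0,"ay":0,"az":-1.27,"hand":85},
  {"x":0.51,"y":0.02,"z":3.8,"ax":0,"ay":0,"az":-1.27,"hand":85},
  {"x":0.51,"y":0.02,"z":3.8,"ax":0,"ay":0,"az":-1.27,"hand":85},
  {"x":0.51,"y":0.02,"z":4.5,"ax":0,"ay":0,"az":-1.27,"hand":85},
  {"x":0.51,"y":0.02,"z":5.1,"ax":0,"ay":0,"az":-1.27,"hand":85},
  {"x":0.51,"y":0.02,"z":5.45,"ax":0,"ay":0,"az":-1.27,"hand":85},
  {"x":0.51,"y":0.02,"z":5.5,"ax":0,"ay":0,"az":-1.27,"hand":80},
])

```text
clock: 19.6
eef_pos: [481.3, -258.9, 3.1]
tcp_rot: [-3.139, -0.003, 1.706]
contact_force: [-0.7, 0.3, -0.9]
opening: 0.937
grasp_force: 0.0
```

Run:
```python
from pose import *
t,hd=pickle.load(open('lid.pkl','rb')); hr=np.radians(hd); x=np.array([np.cos(hr),np.sin(hr),0])
s=monitor.sense(); print(s['eef_pos'],s['contact_force']); go([*t,0],frame(-up,[x[1],-x[0],0]))
```

```text
[ 481.25646147 -258.87702142    3.08964027] [-0.72205123  0.27488788 -0.90317851]
xyz [-0.037  0.007  0.062] a [-0.023 -0.033  0.031]
```

>>> drive_tool([
  {"x":-0.03,"y":0,"z":0.02,"ax":0,"ay":0,"az":0,"hand":70},
  {"x":-0.03,"y":0,"z":0.02,"ax":0,"ay":0,"az":0,"hand":62},
  {"x":-0.03,"y":0,"z":0.02,"ax":0,"ay":0,"az":0,"hand":59},
  {"x":-0.03,"y":0,"z":0.02,"ax":0,"ay":0,"az":0,"hand":56},
  {"x":-0.03,"y":0,"z":0.02,"ax":0,"ay":0,"az":0,"hand":50},
  {"x":-0.03,"y":0,"z":0.02,"ax":0,"ay":0,"az":0,"hand":45},
  {"x":-0.03,"y":0,"z":0.02,"ax":0,"ay":0,"az":0,"hand":45},
  {"x":-0.03,"y":0,"z":0.02,"ax":0,"ay":0,"az":0,"hand":45},
])

```text
clock: 20.4
eef_pos: [483.9, -263.1, 5.8]
tcp_rot: [3.138, 0.001, 1.705]
contact_force: [-0.4, 2.2, 8.0]
opening: 0.669
grasp_force: 42.7
```

Run:
```python
from pose import *
t,hd=pickle.load(open('lid.pkl','rb'))
s=monitor.sense(); e=s['eef_pos']; ty=Rt().as_matrix()[:,1]; x=np.array([-ty[1],ty[0],0]); x/=np.linalg.norm(x)
o=np.array([*t,0.]); o+=ty*((e-o)@ty); o[2]=0; print(s['opening'],s['grasp_force'],e,o,np.degrees(np.arctan2(x[1],x[0])))
save_rel(o,rackR(x,up),'g3.pkl'); place(o+[0,0,200],rackR(x,up),'g3.pkl')
```

```text
0.6685553462754575 42.67724096775055 [ 483.86283892 -263.14664077    5.83759318] [ 483.51479274 -260.42437602    0.        ] 97.66411727319245
xyz [-2.0e-03  1.2e-02 -4.0e+00] a [-0. -0.  0.]
```

Gripped (42.7 N, opening 57 mm). Lift, and check the lid in the hand.

>>> drive_tool([
  {"x":0,"y":0,"z":-0.2,"ax":0,"ay":0,"az":0,"hand":45},
  {"x":0,"y":0,"z":-0.7,"ax":0,"ay":0,"az":0,"hand":45},
  {"x":0,"y":0,"z":-1.5,"ax":0,"ay":0,"az":0,"hand":45},
  {"x":0,"y":0,"z":-2.4,"ax":0,"ay":0,"az":0,"hand":45},
  {"x":0,"y":0,"z":-3.3,"ax":0,"ay":0,"az":0,"hand":45},
  {"x":0,"y":0,"z":-4.0,"ax":0,"ay":0,"az":0,"hand":45},
  {"x":0,"y":0,"z":-4.0,"ax":0,"ay":0,"az":0,"hand":45},
  {"x":0,"y":0,"z":-4.0,"ax":0,"ay":0,"az":0,"hand":45},
])

```text
clock: 21.2
eef_pos: [483.2, -263.3, 206.0]
tcp_rot: [3.138, 0.001, 1.705]
contact_force: [-0.1, 0.8, -1.1]
opening: 0.668
grasp_force: 43.3
```

Run:
```python
from pose import *
s=monitor.sense(); print(s['eef_pos'],s['grasp_force'])
c=imaging.camera_info('wrist'); im=imaging.grab_frame('wrist'); o,R=cur('g3.pkl'); print(o)
for dz in (-3,0,3): print(dz,edges(im,c,o,R,26+dz)[:3],edges(im,c,o,R,26+dz)[4:])
print('rim',edges(im,c,o,R,0)[:2])
t,hd=pickle.load(open('loaded.pkl','rb')); hr=np.radians(hd)
place(np.array([*t,200]),rackR([np.cos(hr),np.sin(hr),0],up),'g3.pkl')
```

```text
[ 483.16992637 -263.27469824  205.97189617] 43.28608453273773
[ 482.11696951 -260.1462451   198.77791457]
-3 [(4.25, 136, [238.0, 170.0]), (1.5, 93, [195.0, 200.0]), (0.0, 8, [197.0, 328.0])] [(1.5, 16, [326.0, 240.0]), (1.75, 119, [298.0, 178.0])]
0 [(4.75, 139, [238.0, 172.0]), (1.75, 93, [194.0, 203.0]), (0.25, 13, [196.0, 333.0])] [(0.5, 23, [327.0, 244.0]), (1.75, 112, [299.0, 180.0])]
3 [(5.5, 144, [237.0, 174.0]), (2.0, 87, [192.0, 205.0]), (-0.5, 17, [194.0, 338.0])] [(-0.25, 19, [329.0, 247.0]), (2.25, 107, [300.0, 182.0])]
rim [(-0.75, 115, [241.0, 158.0]), (-0.75, 63, [204.0, 184.0])]
xyz [10.775  2.783 -0.018] a [-0.012 -0.012  2.185]
```

The lid is where modelled (rim cut edges within 0.75 mm). Carry it over the stack.

>>> drive_tool([
  {"x":10.8,"y":2.8,"z":0,"ax":0,"ay":0,"az":2.2,"hand":45},
  {"x":10.8,"y":2.8,"z":0,"ax":0,"ay":0,"az":2.2,"hand":45},
  {"x":10.8,"y":2.8,"z":0,"ax":0,"ay":0,"az":2.2,"hand":45},
  {"x":10.8,"y":2.8,"z":0,"ax":0,"ay":0,"az":2.2,"hand":45},
  {"x":10.8,"y":2.8,"z":0,"ax":0,"ay":0,"az":2.2,"hand":45},
  {"x":10.8,"y":2.8,"z":0,"ax":0,"ay":0,"az":2.2,"hand":45},
  {"x":10.8,"y":2.8,"z":0,"ax":0,"ay":0,"az":2.2,"hand":45},
  {"x":10.8,"y":2.8,"z":0,"ax":0,"ay":0,"az":2.2,"hand":45},
])

```text
clock: 22.05
eef_pos: [529.1, 132.4, 203.1]
tcp_rot: [-3.14, 0.0, 1.474]
contact_force: [0.6, -0.7, -0.4]
opening: 0.667
grasp_force: 43.2
```

```bash
cat > st.py <<'E'
import sys
from pose import *
s=monitor.sense(); t,hd=pickle.load(open('loaded.pkl','rb')); hr=np.radians(hd); RL=rackR([np.cos(hr),np.sin(hr),0],up)
o,R=cur('g3.pkl'); print(s['contact_force'],RL.inv().apply(o-[*t,0]),(RL.inv()*R).as_rotvec())
for z in sys.argv[1:]: place(np.array([*t,float(z)]),RL,'g3.pkl')
E
python3 st.py 200 130
```

```text
[ 0.63186236 -0.67129268 -0.36649534] [-158.40603642    4.43218575  197.28269554] [ 0.00431969 -0.00023953 -0.00140836]
xyz [ 3.168  0.084 -0.055] a [-0.041 -0.002 -0.013]
xyz [3.169 0.085 1.345] a [-0.041 -0.002 -0.013]
```

>>> drive_tool([
  {"x":3.17,"y":0.08,"z":0,"ax":-0.04,"ay":0,"az":0,"hand":45},
  {"x":3.17,"y":0.08,"z":0,"ax":-0.04,"ay":0,"az":0,"hand":45},
  {"x":3.17,"y":0.08,"z":0,"ax":-0.04,"ay":0,"az":0,"hand":45},
  {"x":3.17,"y":0.08,"z":0.4,"ax":-0.04,"ay":0,"az":0,"hand":45},
  {"x":3.17,"y":0.08,"z":1.0,"ax":-0.04,"ay":0,"az":0,"hand":45},
  {"x":3.17,"y":0.08,"z":1.35,"ax":-0.04,"ay":0,"az":0,"hand":45},
  {"x":3.17,"y":0.08,"z":1.35,"ax":-0.04,"ay":0,"az":0,"hand":45},
  {"x":3.17,"y":0.08,"z":1.35,"ax":-0.04,"ay":0,"az":0,"hand":45},
])

```text
clock: 22.85
eef_pos: [549.0, 287.5, 136.3]
tcp_rot: [3.138, 0.001, 1.474]
contact_force: [1.7, 0.2, -0.5]
opening: 0.669
grasp_force: 43.2
```

```bash
cat >> st.py <<'E'
c=imaging.camera_info('wrist'); im=imaging.grab_frame('wrist')
print('lid rim',edges(im,c,o,R,0)); 
for z in (72,36,0): print('stack',z,edges(im,c,np.array([*t,0]),RL,z))
E
python3 st.py 130 90 84
```

```text
[ 1.71897329  0.21953262 -0.49614776] [ -2.02460019  -0.71648716 130.51010589] [-4.78843226e-04  5.53731915e-05 -1.56269898e-03]
xyz [ 0.04  -0.014  0.01 ] a [ 0.005  0.001 -0.015]
xyz [ 0.041 -0.017  0.81 ] a [ 0.005  0.001 -0.015]
xyz [ 0.041 -0.018  0.93 ] a [ 0.005  0.001 -0.015]
lid rim [(-0.25, 34, [242.0, 159.0]), (0.25, 75, [205.0, 186.0]), (6.0, 21, [205.0, 300.0]), (4.5, 0, [291.0, 324.0]), (5.0, 11, [318.0, 222.0]), (-0.5, 94, [294.0, 166.0])]
stack 72 [(0.5, 38, [245.0, 136.0]), (2.75, 74, [217.0, 156.0]), (5.25, 4, [216.0, 246.0]), (-0.5, 6, [282.0, 265.0]), (6.0, 4, [302.0, 184.0]), (2.75, 47, [283.0, 141.0])]
stack 36 [(4.0, 79, [247.0, 129.0]), (1.75, 81, [223.0, 147.0]), (6.25, 8, [222.0, 225.0]), (3.75, 0, [279.0, 242.0]), (4.75, 7, [295.0, 170.0]), (1.25, 75, [279.0, 133.0])]
stack 0 [(0.25, 69, [248.0, 124.0]), (0.25, 72, [227.0, 139.0]), (4.25, 3, [226.0, 209.0]), (-2.5, 0, [276.0, 225.0]), (-5.25, 2, [291.0, 160.0]), (-0.25, 71, [277.0, 128.0])]
```

Lid rim and stack edges agree with the model within 0.5 mm. Descend to 84, then on to seat.

>>> drive_tool([
  {"x":0.04,"y":-0.02,"z":0.3,"ax":0,"ay":0,"az":0,"hand":45},
  {"x":0.04,"y":-0.02,"z":0.65,"ax":0,"ay":0,"az":0,"hand":45},
  {"x":0.04,"y":-0.02,"z":0.85,"ax":0,"ay":0,"az":0,"hand":45},
  {"x":0.04,"y":-0.02,"z":0.9,"ax":0,"ay":0,"az":0,"hand":45},
  {"x":0.04,"y":-0.02,"z":0.9,"ax":0,"ay":0,"az":0,"hand":45},
  {"x":0.04,"y":-0.02,"z":0.9,"ax":0,"ay":0,"az":0,"hand":45},
])

```text
clock: 23.5
eef_pos: [549.5, 290.2, 92.9]
tcp_rot: [3.135, -0.001, 1.474]
contact_force: [-0.7, 0.2, -1.1]
opening: 0.672
grasp_force: 43.2
```

```bash
python3 st.py 84 74 72 70 | head -6
```

```text
[-0.71026542  0.2455188  -1.12181767] [ 0.70146457 -0.97840183 87.02037326] [-0.00324753 -0.00176727 -0.00155592]
xyz [-0.014 -0.019  0.06 ] a [ 0.031 -0.017 -0.015]
xyz [-0.014 -0.021  0.26 ] a [ 0.031 -0.017 -0.015]
xyz [-0.014 -0.021  0.3  ] a [ 0.031 -0.017 -0.015]
xyz [-0.014 -0.021  0.34 ] a [ 0.031 -0.017 -0.015]
lid rim [(-0.25, 48, [242.0, 159.0]), (4.5, 60, [205.0, 186.0]), (6.0, 13, [205.0, 300.0]), (0.5, 0, [291.0, 324.0]), (6.0, 12, [318.0, 222.0]), (-3.25, 45, [294.0, 166.0])]
```

>>> drive_tool([
  {"x":-0.01,"y":-0.02,"z":0.07,"ax":0.03,"ay":0,"az":0,"hand":45},
  {"x":-0.01,"y":-0.02,"z":0.13,"ax":0.03,"ay":0,"az":0,"hand":45},
  {"x":-0.01,"y":-0.02,"z":0.19,"ax":0.03,"ay":0,"az":0,"hand":45},
  {"x":-0.01,"y":-0.02,"z":0.24,"ax":0.03,"ay":0,"az":0,"hand":45},
  {"x":-0.01,"y":-0.02,"z":0.27,"ax":0.03,"ay":0,"az":0,"hand":45},
  {"x":-0.01,"y":-0.02,"z":0.27,"ax":0.03,"ay":0,"az":0,"hand":45},
])

```text
clock: 24.15
eef_pos: [548.0, 289.5, 78.4]
tcp_rot: [3.14, -0.0, 1.474]
contact_force: [-0.2, -0.3, -1.1]
opening: 0.667
grasp_force: 43.2
```

>>> drive_tool([
  {"x":0,"y":0,"z":0.02,"ax":0,"ay":0,"az":0,"hand":45},
  {"x":0,"y":0,"z":0.03,"ax":0,"ay":0,"az":0,"hand":45},
  {"x":0,"y":0,"z":0.03,"ax":0,"ay":0,"az":0,"hand":45},
])

```text
clock: 24.45
eef_pos: [548.3, 289.7, 77.9]
tcp_rot: [3.139, -0.001, 1.474]
contact_force: [-1.7, -0.3, 3.6]
opening: 0.666
grasp_force: 43.8
```

```bash
python3 st.py 72 70 | head -3
```

```text
[-1.73247901 -0.32245415  3.58372718] [ 0.08514259  0.24601987 72.02105091] [ 0.00034391 -0.00145925 -0.00144878]
xyz [-0.002  0.005  0.   ] a [-0.003 -0.014 -0.014]
xyz [-0.002  0.005  0.04 ] a [-0.003 -0.014 -0.014]
```

Contact at 72.0 mm. Press lightly a little more, release and lift away.

>>> drive_tool([
  {"x":0,"y":0,"z":0.02,"ax":0,"ay":0,"az":0,"hand":45},
  {"x":0,"y":0,"z":0.02,"ax":0,"ay":0,"az":0,"hand":58},
  {"x":0,"y":0,"z":0.02,"ax":0,"ay":0,"az":0,"hand":61},
  {"x":0,"y":0,"z":0.02,"ax":0,"ay":0,"az":0,"hand":66},
  {"x":0,"y":0,"z":0.02,"ax":0,"ay":0,"az":0,"hand":75},
  {"x":0,"y":0,"z":0.02,"ax":0,"ay":0,"az":0,"hand":85},
  {"x":0,"y":0,"z":0.02,"ax":0,"ay":0,"az":0,"hand":85},
  {"x":0,"y":0,"z":0.02,"ax":0,"ay":0,"az":0,"hand":85},
])

```text
clock: 25.3
eef_pos: [548.1, 289.6, 76.2]
tcp_rot: [3.139, -0.001, 1.474]
contact_force: [0.6, 0.5, -0.1]
opening: 0.994
grasp_force: 0.0
```

>>> drive_tool([
  {"x":0,"y":0,"z":-0.2,"ax":0,"ay":0,"az":0,"hand":85},
  {"x":0,"y":0,"z":-0.6,"ax":0,"ay":0,"az":0,"hand":85},
  {"x":0,"y":0,"z":-1.3,"ax":0,"ay":0,"az":0,"hand":85},
  {"x":0,"y":0,"z":-2.1,"ax":0,"ay":0,"az":0,"hand":85},
  {"x":0,"y":0,"z":-3,"ax":0,"ay":0,"az":0,"hand":85},
  {"x":0,"y":0,"z":-3,"ax":0,"ay":0,"az":0,"hand":85},
  {"x":0,"y":0,"z":-3,"ax":0,"ay":0,"az":0,"hand":85},
])

```text
clock: 26.0
eef_pos: [548.4, 289.9, 228.3]
tcp_rot: [3.136, -0.003, 1.474]
contact_force: [-0.5, -0.7, -0.2]
opening: 0.992
grasp_force: 0.0
```

Run:
```python
from pose import *
t,hd=pickle.load(open('loaded.pkl','rb')); hr=np.radians(hd); RL=rackR([np.cos(hr),np.sin(hr),0],up)
c=imaging.camera_info('wrist'); im=imaging.grab_frame('wrist')
for z in (98,95,101,0): print(z,edges(im,c,np.array([*t,0]),RL,z))
```

```text
98 [(0.25, 30, [249.0, 128.0]), (3.5, 55, [227.0, 143.0]), (0.75, 31, [226.0, 215.0]), (0.25, 24, [277.0, 230.0]), (-0.5, 33, [292.0, 165.0]), (2.0, 34, [278.0, 132.0])]
95 [(-0.25, 30, [249.0, 127.0]), (3.5, 55, [228.0, 143.0]), (1.0, 32, [226.0, 214.0]), (1.75, 24, [277.0, 229.0]), (-0.25, 35, [292.0, 164.0]), (2.25, 34, [277.0, 131.0])]
101 [(0.75, 31, [249.0, 128.0]), (3.75, 50, [227.0, 144.0]), (0.5, 31, [226.0, 216.0]), (-1.0, 24, [278.0, 231.0]), (-1.0, 35, [293.0, 166.0]), (1.5, 34, [278.0, 132.0])]
0 [(0.0, 55, [251.0, 117.0]), (0.25, 52, [235.0, 129.0]), (2.5, 3, [233.0, 184.0]), (-7.0, 0, [272.0, 196.0]), (6.75, 7, [283.0, 145.0]), (-0.25, 45, [272.0, 120.0])]
```

Lid top found at z=98 with cut end, square end and sides within 0.75 mm, and the base hasn't moved. Hand in.

```bash
python3 -c "
from rig import r
print(r.sign_off())"
```

```text
the job is handed in; nothing more can be done
None
```

The clean rack is right way up on the loaded rack and the lid is on top of it, cut ends aligned; both came to rest at seated height, edges matched within about 1 mm, and the job is handed in (no verdict was shown).

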